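# Click the sensors onto the clip rail in size order

### The arm

A 6-joint arm with a two-finger parallel gripper is mounted at the origin on the work surface. World frame = base frame: x ahead of the robot, y to its left, z up, the work surface at z = 0. Lengths are in m, angles in degrees, forces in N, time in s.
With the tool pointing down it reaches from about 0.4 to 0.825 m from the base axis. Payload 7 kg.
Tool frame: the origin (TCP) lies midway between the tips of the shut fingers; the grasp point (between the pads) lies 19 mm behind it; x points along the fingers, z is the direction in which the jaws open and shut, and the axes are right-handed (so a half turn about x gives the same grasp; the last joint's range is limited). The gripper opens to 88 mm and grips with 3 to 60 N. Pads are 19 mm wide; open, the fingers measure 130 mm over their backs; the gripper's body (78 mm by 193 mm) begins 47 mm behind the grasp point.
Start: joints at [-47.378, 20.546, 0.682, 0, -70.136, -16.507], TCP at [0.297, -0.606, 0.227] pointing down, gripper open.
Joint ranges: [-176.03, 176.03], [-82.01, 121.73], [-58.28, 71.71], [-173.87, 95.51], [-174.79, -0.11], [-173.66, 173.66]. Speed limits (degrees/s): [136.94, 136.94, 172.46, 180, 180, 180].

### API

Orientations are given as [roll, pitch, yaw] about the fixed x, y, z axes, in that order (R = Rz(yaw) Ry(pitch) Rx(roll)).
In Python, from plant import ctrl gives the robot as it stands. The module is installed in compiled form; this text tells all that it offers.
- The arm moves only by the tool servo_tool, never from a script. Its argument "deltas" is a list of rows, each a list of 3 entries, a list of its own where there are three numbers: the turn, a rotation vector about the tool's x, y, z in degrees, then the shift along the tool's x, y, z in cm, then the finger opening in cm, from 0 to 8.76. A call has 1 to 5 rows; each row is the pose to reach, as a shift and turn from the pose measured when the call began, along the tool's axes at that moment; what a row does not reach only later rows make up. A row lasts 1/10 s, in which the tool goes at most 50 mm and 8.59 degrees, less where a joint would pass 70% of its speed; a pose out of reach is approached as far as the arm can. A call with a gripper value outside its range is refused whole. The fingers move at their own pace and stop on an object; the grip force is fixed at half the most. Time passes only in rows, so rows that repeat a pose let the fingers close. It gives the time, the measured TCP pose, the force and the opening at its end, in the units of the state.
- ctrl.get_obs(): the state, without advancing time (a new reading comes with each control period).
- ctrl.snapshot(name): name is "side" or "top"; returns a dict with "image" (420x560x3 uint8, red, green, blue), "vertical_fov" (degrees; the focal length in pixels is half the picture's height over the tangent of half this angle, whatever the lens; pixels are square), "cx", "cy" (the principal point, pixels), "k1" (the pictures are not rectified: a ray, as slopes to the right and down, at radius r is drawn at 1 + k1 r^2 times it, then the intrinsics apply), "rvec" (rotation vector, rad) and "tvec" (3), from world to camera coordinates, as OpenCV has them. Camera axes: x right, y down, z forward; pixel columns grow to the right and rows downward; lengths in m; the calibration is good to about 2 mm. A picture is of the moment at which its call begins. There is no depth.
- ctrl.close_job(): hands the job in, once; it reports no verdict.
The state is a dict: "clock": time; "joint_pos": joint angles; "qvel": joint speeds; "tau": joint torques, N m; "tool_pos": TCP position; "orientation": TCP orientation; "force": force on the tool from outside, world axes, zero at the start; "moment": the same for the moment, N m; "opening": finger opening in m.
Only numpy, scipy, OpenCV 4.12 (cv2) and the standard library are available. Lean on these libraries where they do the work, as an engineer would, in place of code of your own. Each camera call takes 0.05 s, during which the arm holds its last target. There are 200 camera calls.

### The job

Complete the row of pressure sensors on the black clip rail so that it runs in size order: bring the two loose sensors to the rail and slide them, standing on the counter, into the slots that fit them, the small one first and then the large one, pushing each until it clicks fully home behind its pair of spring clips. Leave both standing upright, do not let either topple on the way, and leave the puck, ring, weight and wrench where they are.

Things in the scene. Friction and masses are not known exactly. Their poses are not given: they have to be found in the camera images.
- small_sensor: the smaller loose pressure sensor, all plain steel with a thin black connector on top, standing upright on the counter at the start: round foot flange 54 mm diameter and 24 mm tall, above it a round neck 30 mm diameter up to 62 mm, then a connector 18 mm diameter (with a thin dark hexagon under it) up to 74 mm; mass about 220 g. Origin at the centre of the underside, z up
- large_sensor: the larger loose pressure sensor, all plain steel with a thin black connector on top, standing upright on the counter at the start: round foot flange 74 mm diameter and 24 mm tall, above it a round neck 50 mm diameter up to 78 mm, then a connector 18 mm diameter (with a thin dark hexagon under it) up to 94 mm; mass about 450 g. Origin at the centre of the underside, z up
- rail: fixed black acetal clip rail. Origin on the counter below the middle slot's seat; +x points into the slots, away from the robot, +y left, z up. Plate x -20 to 60, y -148 to 128 mm, underside 27 and top 33 mm above the counter, on a rear foot (x over 44 mm). Three slots open to its front edge. The middle one (y = 0) already holds a fixed mid-sized sensor: flange 64, neck 40, height 84 mm
- small_seat (a point): seat of the left, 33 mm wide slot (rail x = 0, y = +88 mm), on the counter, 20 mm behind the rail's front edge: the centre of the small sensor's underside belongs here. Axes as the rail's. The sensor slides on the counter, flange under the plate, neck in the slot (the flange is too wide to be lowered in from above), and stops against the slot's end
- large_seat (a point): seat of the right, 53 mm wide slot (rail x = 0, y = -98 mm), on the counter, 20 mm behind the rail's front edge: the centre of the large sensor's underside belongs here. Axes as the rail's. In both slots the neck meets the two clip rollers some 20 to 30 mm short of the seat, and a push of about 5 to 15 N along +x makes it click in behind them
- clip_small_l (a joint): sprung leaf clip at the left side of the small slot, on top of the rail (34 to 45 mm above the counter), ending in a free-turning roller of 4 mm radius that juts about 5.5 mm into the slot. Joint value in rad: 0 closed, grows as the roller is pushed aside (about 0.12 as the neck's widest part passes, at most 0.35); springs back by itself, to 0 to 0.04 on a seated sensor
- clip_small_r (a joint): sprung leaf clip at the right side of the small slot, on top of the rail (34 to 45 mm above the counter), ending in a free-turning roller of 4 mm radius that juts about 5.5 mm into the slot. Joint value in rad: 0 closed, grows as the roller is pushed aside (about 0.12 as the neck's widest part passes, at most 0.35); springs back by itself, to 0 to 0.04 on a seated sensor
- clip_large_l (a joint): sprung leaf clip at the left side of the large slot, on top of the rail (34 to 45 mm above the counter), ending in a free-turning roller of 4 mm radius that juts about 5.5 mm into the slot. Joint value in rad: 0 closed, grows as the roller is pushed aside (about 0.12 as the neck's widest part passes, at most 0.35); springs back by itself, to 0 to 0.04 on a seated sensor
- clip_large_r (a joint): sprung leaf clip at the right side of the large slot, on top of the rail (34 to 45 mm above the counter), ending in a free-turning roller of 4 mm radius that juts about 5.5 mm into the slot. Joint value in rad: 0 closed, grows as the roller is pushed aside (about 0.12 as the neck's widest part passes, at most 0.35); springs back by itself, to 0 to 0.04 on a seated sensor
- puck: bystander: clear acrylic sample puck, 60 mm diameter, 25 mm tall, standing in the same row as the loose sensors; origin at the centre of its underside
- adapter_ring: bystander: blue aluminium adapter ring, 68 mm outer and 46 mm inner diameter, 22 mm tall, in the same row as the loose sensors; origin at the centre of its underside
- weight: bystander: steel weight on a rubber foot, 68 mm diameter, 74 mm tall with a knob on top, to the left of the rail; origin at the centre of its underside
- wrench: bystander: steel wrench, 170 mm long, lying flat to the right of the rail
Mind the look-alikes: they are no part of the job. Leave any purple look-alike of the small_sensor alone.

How it is judged:
By the outcome, as a careful person would: the job done as asked, in the order asked, and still so for the second after the job is handed in, with the robot touching nothing.
It also fails if it takes over 69 s, if anything falls off the work surface, if the arm or the gripper's body presses on something with over 40 N, if the wrist force passes 120 N, or if a joint passes its speed limit or range.

## Working session

There is one attempt and no reset: what is moved stays moved. The work goes in short steps, Python scripts to look and compute and a tool call to move; the robot and the scene stay as the last step left them, time stands still between calls to the robot, and variables do not carry over. Pictures are saved under pics/ and viewed, on a budget of 10 in all, crops included, one or two more only if the job needs it, and the job is handed in when it is done.

Besides the shell and the picture viewer there is one more tool, called after "Call:" as name(argument=value, ...), one argument or row to a line, values as JSON. servo_tool: Moves the arm, as the interface text tells. Its arguments: {"type":"object","properties":{"deltas":{"type":"array","items":{"type":"array"}}},"required":["deltas"]}

```bash
mkdir -p pics; python3 - <<'E'
from plant import ctrl
import cv2
for n in("top","side"):
    s=ctrl.snapshot(n);cv2.imwrite(f"pics/{n}0.png",s["image"][...,::-1])
    print({k:v for k,v in s.items() if k!="image"})
print(ctrl.get_obs())
E
```

```text
{'vertical_fov': 45.23900404922688, 'cx': 281.76484146682895, 'cy': 211.66937047738503, 'k1': -0.1735771778061639, 'rvec': array([ 2.03653453, -2.17523702,  0.23521476]), 'tvec': array([-0.01033077,  0.54746566,  1.05996876])}
{'vertical_fov': 56.27744319235354, 'cx': 277.1606302490601, 'cy': 211.2751626804029, 'k1': -0.07903752903121572, 'rvec': array([ 0.68408902, -2.6050773 ,  1.20635019]), 'tvec': array([0.42727235, 0.22558926, 0.82578838])}
{'clock': 0.1, 'joint_pos': array([-4.73778152e+01,  2.05872688e+01,  6.36754357e-01, -1.56948457e-02,
       -7.01326737e+01, -1.65075177e+01]), 'qvel': array([-0.02186807, -0.0337202 ,  0.05817249, -0.07703636,  0.00089698,
       -0.05978691]), 'tau': array([-1.94712506e-03, -5.84162593e+01,  2.93751472e+01,  7.01549113e+00,
        1.01362600e-02, -6.80524795e-05]), 'tool_pos': array([ 0.29689526, -0.60571792,  0.22570624]), 'orientation': array([  6.4510595 ,  89.91551315, 122.56038209]), 'force': array([ 0.37446172,  0.4048936 , -0.27887783]), 'moment': array([-0.00450782, -0.00431396,  0.03861412]), 'opening': 0.08743219942424126}
```

View pics/top0.png

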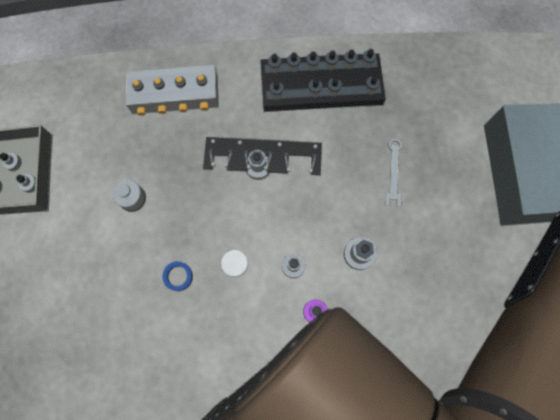

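View pics/side0.png

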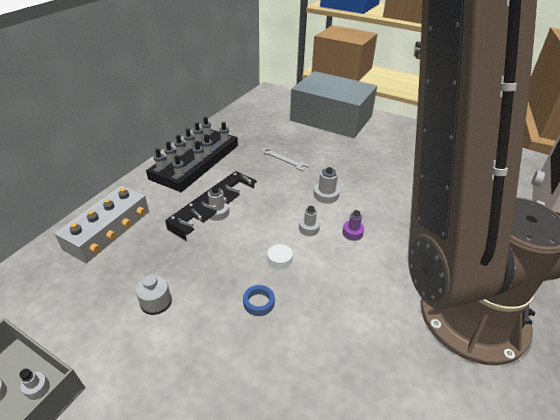

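Top view candidates:
- Small sensor: plain steel at (293,265). Its look-alikes are the purple one at (316,311) and the tray sensors at (9,160) and (25,182).
- Large sensor: (362,251). The mid-sized one fixed in the rail is at (258,162).
- Puck: (234,263). Ring: (178,276).

I choose (293,265) as small and (362,251) as large, and will check both in a close crop.

```bash
cat > h.py <<'E'
import numpy as np, cv2
def cam(s):
    f=210/np.tan(np.radians(s["vertical_fov"]/2))
    return np.array([[f,0,s["cx"]],[0,f,s["cy"]],[0,0,1]]),np.array([s["k1"],0,0,0,0.]),s["rvec"],s["tvec"]
def proj(s,P):
    K,d,r,t=cam(s); return cv2.projectPoints(np.array(P,float).reshape(-1,3),r,t,K,d)[0][:,0]
def back(s,uv,z):
    K,d,r,t=cam(s); R=cv2.Rodrigues(r)[0]
    # true model is forward r(1+k1 r^2): same as OpenCV's
    n=cv2.undistortPointsIter(np.array(uv,float).reshape(-1,1,2),K,d,None,None,(3,100,1e-10))[:,0]
    D=np.c_[n,np.ones(len(n))]@R; C=-R.T@t
    return C+D*((np.asarray(z)-C[2])/D[:,2])[:,None]
def circ(x,y,z,r,n=48):
    a=np.linspace(0,2*np.pi,n); return np.c_[x+r*np.cos(a),y+r*np.sin(a),0*a+z]
E
python3 - <<'E'
from plant import ctrl
from h import *
s=ctrl.snapshot("top");np.save("top.npy",s,allow_pickle=True)
q=ctrl.snapshot("side");np.save("side.npy",q,allow_pickle=True)
c=s["image"][130:285,198:398,::-1]
cv2.imwrite("pics/c1.png",cv2.resize(c,None,fx=3.8,fy=3.8,interpolation=cv2.INTER_CUBIC))
c=q["image"][160:250,155:345,::-1]
cv2.imwrite("pics/c2.png",cv2.resize(c,None,fx=4,fy=4,interpolation=cv2.INTER_CUBIC))
uv=[(293,265),(362,251),(258,162),(316,311),(234,263),(178,276),(205,138),(322,142),(128,195)]
print(back(s,uv,[.074,.094,.084,.07,.025,.022,.033,.033,.07]).round(3))
E
```

```text
[[ 0.424 -0.063  0.074]
 [ 0.441 -0.211  0.094]
 [ 0.657 -0.001  0.084]
 [ 0.323 -0.105  0.07 ]
 [ 0.442  0.068  0.025]
 [ 0.421  0.197  0.022]
 [ 0.743  0.124  0.033]
 [ 0.713 -0.152  0.033]
 [ 0.605  0.298  0.07 ]]
```

View pics/c1.png

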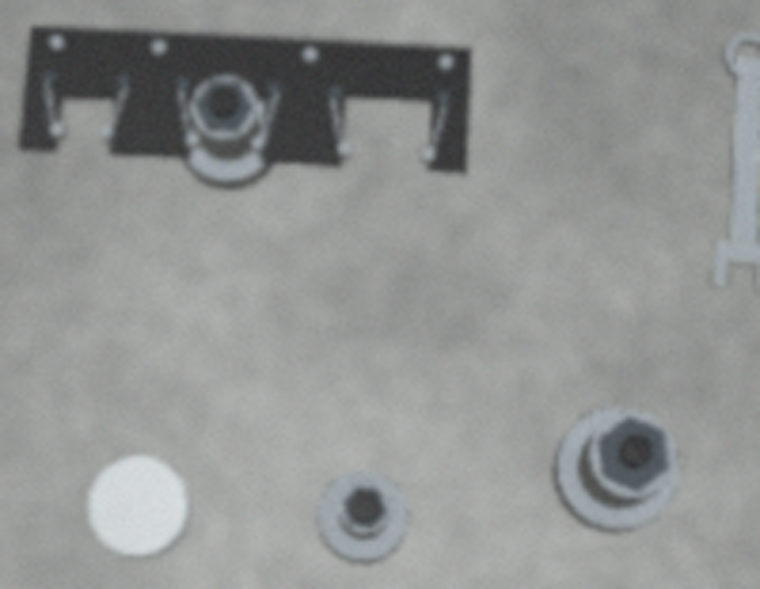

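View pics/c2.png

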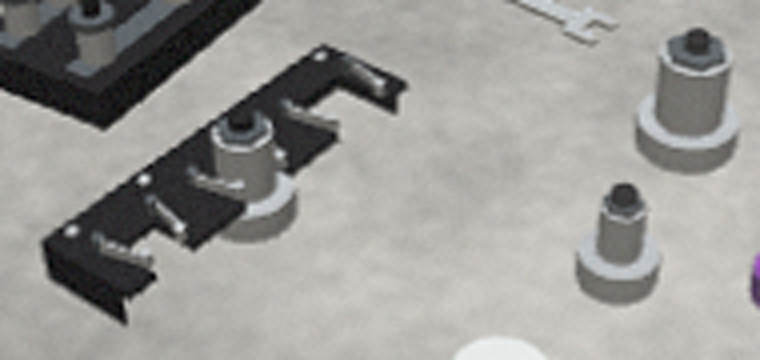

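The crops confirm the choice. Both loose sensors are plain steel with a dark connector. In c1 the small flange is centred at about (363,517), the large flange at (617,468), and the rail corners are (33,27), (470,48), (467,172) and (21,148).

```bash
python3 - <<'E'
from h import *
s=np.load("top.npy",allow_pickle=True).item();q=np.load("side.npy",allow_pickle=True).item()
t=lambda u:(np.array(u)+.5)/3.8-.5+[198,130]
w=lambda u:(np.array(u)+.5)/4-.5+[155,160]
print("small flange, conn; large flange, conn");print(back(s,t([(363,517),(366,503),(617,468),(635,451)]),[.024,.074,.024,.094]).round(4))
print("side small fl, conn, large fl, conn");print(back(q,w([(617,255),(624,190),(687,125),(698,38)]),[.024,.074,.024,.094]).round(4))
C=back(s,t([(33,27),(470,48),(467,172),(21,148)]),[.033]*4);print("rail corners",C.round(4))
L=np.array([[60,128],[60,-148],[-20,-148],[-20,128]])/1e3
A=[];b=[]
for (x,y),p in zip(L,C): A+= [[x,-y,1,0],[y,x,0,1]]; b+=[p[0],p[1]]
z,_,_,_=np.linalg.lstsq(np.array(A),np.array(b),rcond=None);print("yaw",np.degrees(np.arctan2(z[1],z[0])),"scale",np.hypot(z[0],z[1]),"org",z[2:])
print("residual mm",((np.array(A)@z-b)*1e3).round(1))
# mid sensor: neck/hex center, gap px centre
print("mid flange",back(s,t([(228,108)]),[.078]).round(4))
# refined flange centres by Hough
g=cv2.cvtColor(s["image"],cv2.COLOR_RGB2GRAY)
# side rail corners (top edge)
print("side corners",back(q,w([(44,241),(322,44),(407,85),(126,303)]),[.033]*4).round(4))
E
```

```text
small flange, conn; large flange, conn
[[ 0.4279 -0.0641  0.024 ]
 [ 0.4301 -0.0651  0.074 ]
 [ 0.4467 -0.2173  0.024 ]
 [ 0.4466 -0.2171  0.094 ]]
side small fl, conn, large fl, conn
[[ 0.4304 -0.0625  0.024 ]
 [ 0.432  -0.0675  0.074 ]
 [ 0.446  -0.2112  0.024 ]
 [ 0.4481 -0.2174  0.094 ]]
rail corners [[ 0.7456  0.1204  0.033 ]
 [ 0.7129 -0.1507  0.033 ]
 [ 0.6329 -0.142   0.033 ]
 [ 0.6668  0.1299  0.033 ]]
yaw -6.951707087853702 scale 0.9917844643291595 org [0.67105096 0.00163702]
residual mm [-0.1  0.1 -0.6 -0.6  0.7  0.4 -0.   0.1]
mid flange [[ 6.683e-01 -1.000e-04  7.800e-02]]
side corners [[ 0.747   0.1181  0.033 ]
 [ 0.7155 -0.1531  0.033 ]
 [ 0.6347 -0.1411  0.033 ]
 [ 0.6662  0.1363  0.033 ]]
```

```bash
cat > go.py <<'E'
import sys
from plant import ctrl
from h import *
from scipy.spatial.transform import Rotation as Ro
YAW=-6.95; o=np.array([.671,.0016]); c,s_=np.cos(np.radians(YAW)),np.sin(np.radians(YAW))
def rail(x,y): return o+np.array([[c,-s_],[s_,c]])@[x,y]
def target(sign):
    ex=np.array([0,0,-1.]); ez=sign*np.array([-s_,c,0]); return np.c_[ex,np.cross(ez,ex),ez]
def need(p,sign=1):
    b=ctrl.get_obs(); R=Ro.from_euler("xyz",b["orientation"],degrees=True).as_matrix()
    rv=Ro.from_matrix(R.T@target(sign)).as_rotvec(degrees=True)
    print("turn",rv.round(2),"shift cm",(100*R.T@(np.array(p)-b["tool_pos"])).round(2),"q",b["joint_pos"].round(1))
E
python3 - <<'E'
from go import *
for sg in(1,-1): need([.429,-.064,.15],sg)
print(Ro.from_euler("xyz",ctrl.get_obs()["orientation"],degrees=True).as_matrix().round(3))
print(rail(0,.088),rail(-.06,.088),rail(0,-.098),rail(-.07,-.098),target(1),target(-1))
E
```

```text
turn [ 3.306e+01  6.000e-02 -2.000e-02] shift cm [  7.64 -35.7   42.83] q [-47.4  20.6   0.7  -0.  -70.1 -16.5]
turn [-1.4694e+02  3.0000e-02  7.0000e-02] shift cm [  7.64 -35.7   42.83] q [-47.4  20.6   0.7  -0.  -70.1 -16.5]
[[-0.001 -0.898 -0.44 ]
 [ 0.001 -0.44   0.898]
 [-1.     0.     0.001]]
[0.68164828 0.08895339] [0.62208915 0.09621358] [ 0.65914169 -0.09567991] [ 0.58965604 -0.08720969] [[ 0.         -0.99265212  0.12100314]
 [ 0.          0.12100314  0.99265212]
 [-1.          0.          0.        ]] [[ 0.          0.99265212 -0.12100314]
 [ 0.         -0.12100314 -0.99265212]
 [-1.          0.         -0.        ]]
```

Call:
servo_tool(
  deltas=[
    [[6.6, 0, 0], [0, -3, 3.6], 8.7],
    [[13.2, 0, 0], [0, -6, 7.2], 8.7],
    [[19.8, 0, 0], [0, -9, 10.8], 8.7],
    [[26.4, 0, 0], [0, -12, 14.4], 8.7],
    [[33, 0, 0], [0, -15, 18], 8.7],
  ],
)

```text
clock: 0.7
tool_pos: [0.3524, -0.3765, 0.226]
orientation: [36.5, 89.9, 119.4]
force: [1.8, 1.6, 0.1]
opening: 0.0868
```

```bash
python3 -c "
from go import *
need([.429,-.064,.15],1)"
```

```text
turn [-0.23  0.05 -0.04] shift cm [ 7.63 -3.69 31.96] q [-25.1   5.5 -19.1  -0.  -65.4 -72.1]
```

Call:
servo_tool(
  deltas=[
    [[0, 0, 0], [0, -0.5, 4.5], 8.7],
    [[0, 0, 0], [0, -1.2, 9], 8.7],
    [[0, 0, 0], [0, -1.8, 13.5], 8.7],
    [[0, 0, 0], [0, -2.4, 18], 8.7],
    [[0, 0, 0], [0, -2.8, 22], 8.7],
  ],
)

```text
clock: 1.2
tool_pos: [0.4079, -0.1598, 0.2264]
orientation: [-10.6, 89.9, 72.2]
force: [1.0, -0.7, -0.3]
opening: 0.0871
```

```bash
python3 -c "
from go import *
need([.43,-.0645,.15],1)"
```

```text
turn [-0.21  0.06  0.01] shift cm [ 7.65 -1.01  9.72] q [ 4.500e+00 -2.500e+00 -2.740e+01 -1.000e-01 -6.510e+01 -1.017e+02]
```

Call:
servo_tool(
  deltas=[
    [[-0.2, 0, 0], [1.5, -0.3, 3.5], 8.7],
    [[-0.2, 0, 0], [3, -0.6, 6.5], 8.7],
    [[-0.2, 0, 0], [4.5, -1, 9.7], 8.7],
    [[-0.2, 0, 0], [6.5, -1, 9.7], 8.7],
    [[-0.2, 0, 0], [7.6, -1, 9.7], 8.7],
  ],
)

```text
clock: 1.7
tool_pos: [0.4293, -0.064, 0.1493]
orientation: [57.9, 89.9, 141.0]
force: [-0.9, 0.1, 0.4]
opening: 0.0868
```

```bash
python3 -c "
from go import *
need([.43,-.0645,.047],1)
ims=[]
s=ctrl.snapshot('top');q=ctrl.snapshot('side')
a=cv2.resize(s['image'][215:315,235:375],None,fx=4,fy=4,interpolation=2)[:,:400]
b=cv2.resize(q['image'][140:240,265:365],None,fx=4,fy=4,interpolation=2)
cv2.imwrite('pics/g1.png',np.hstack([a,b])[...,::-1])"
```

```text
turn [ 0.09  0.05 -0.07] shift cm [10.23 -0.09 -0.05] q [ 1.770e+01  1.400e+00 -3.460e+01 -1.000e-01 -5.400e+01 -1.145e+02]
```

View pics/g1.png

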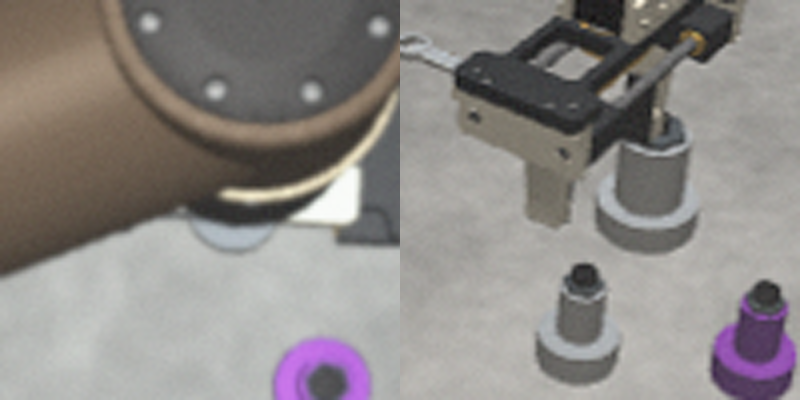

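The left half (top view) shows the arm covering the small sensor, with its flange just visible at (230,240). In the side view the open gripper hangs above the small sensor (580,320), and the purple one (755,340) is well clear. I descend.

Call:
servo_tool(
  deltas=[
    [[0, 0, 0], [3, -0.1, 0], 8.7],
    [[0, 0, 0], [6, -0.1, 0], 8.7],
    [[0, 0, 0], [8, -0.1, 0], 8.7],
    [[0, 0, 0], [9.5, -0.1, 0], 8.7],
    [[0, 0, 0], [10.2, -0.1, 0], 8.7],
  ],
)

```text
clock: 2.3
tool_pos: [0.4292, -0.0659, 0.0467]
orientation: [97.7, 89.8, -179.4]
force: [0.3, 0.3, 0.6]
opening: 0.0869
```

Call:
servo_tool(
  deltas=[
    [[0, 0, 0], [0.1, 0, 0], 5],
    [[0, 0, 0], [0.1, 0, 0], 3.6],
    [[0, 0, 0], [0.1, 0, 0], 2.6],
    [[0, 0, 0], [0.1, 0, 0], 2.4],
    [[0, 0, 0], [0.1, 0, 0], 2],
  ],
)

```text
clock: 2.8
tool_pos: [0.4296, -0.0658, 0.0463]
orientation: [91.2, 89.8, 174.1]
force: [-0.6, 0.4, 0.4]
opening: 0.0527
```

Call:
servo_tool(
  deltas=[
    [[0, 0, 0], [0, 0, 0], 2],
    [[0, 0, 0], [0, 0, 0], 2],
    [[0, 0, 0], [0, 0, 0], 2],
    [[0, 0, 0], [0, 0, 0], 2],
    [[0, 0, 0], [0, 0, 0], 2],
  ],
)

```text
clock: 3.3
tool_pos: [0.4296, -0.0658, 0.0463]
orientation: [94.0, 89.8, 177.0]
force: [-0.0, -1.7, 1.9]
opening: 0.0295
```

```bash
python3 -c "
from go import *
b=ctrl.get_obs();print(b['opening'],b['force'],b['clock'])
need([*rail(-.07,.088),.047],1)
q=ctrl.snapshot('side')
b=cv2.resize(q['image'][160:250,250:370],None,fx=5,fy=5,interpolation=2)
cv2.imwrite('pics/g2.png',b[...,::-1])"
```

```text
0.029465495440812117 [-0.03824054 -1.66620298  1.86647886] 3.3
turn [-0.08 -0.01 -0.15] shift cm [ -0.11 -16.12  18.44] q [ 1.740e+01  1.030e+01 -4.190e+01 -1.000e-01 -3.800e+01 -1.144e+02]
```

View pics/g2.png

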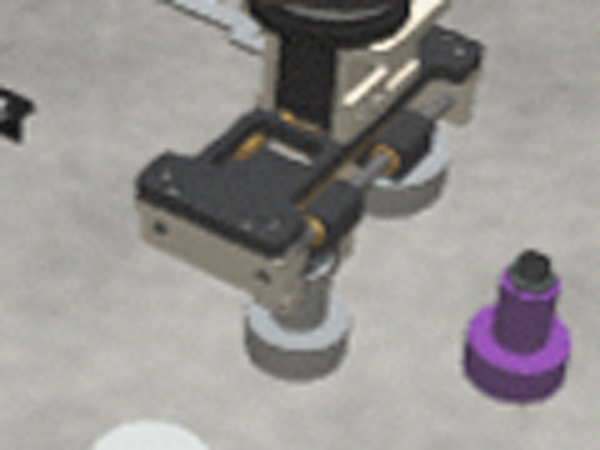

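The small sensor is gripped upright (flange at (298,335)) at an opening of 29.5 mm, against a 30 mm neck. Next I slide it towards the rail.

Call:
servo_tool(
  deltas=[
    [[0, 0, 0], [-0.05, -1, 1.2], 2],
    [[0, 0, 0], [-0.05, -3, 3.4], 2],
    [[0, 0, 0], [-0.05, -5, 5.7], 2],
    [[0, 0, 0], [-0.05, -7, 8], 2],
    [[0, 0, 0], [-0.05, -8.5, 9.7], 2],
  ],
)

```text
clock: 3.85
tool_pos: [0.5236, 0.0184, 0.0471]
orientation: [123.3, 89.4, -153.7]
force: [-16.9, -17.9, 38.0]
opening: 0.0293
```

```bash
python3 -c "
from go import *
print(ctrl.get_obs()['opening'])
need([*rail(-.07,.088),.0475],1)"
```

```text
0.029284857268939243
turn [-0.03 -0.34 -0.52] shift cm [-0.16 -7.83  8.92] q [  23.5   17.8  -30.6    0.   -42.2 -120.5]
```

The force shows the sensor pressing on the counter at 38 N, so I ease up.

Call:
servo_tool(
  deltas=[
    [[0, -0.3, -0.5], [-0.1, 0, 0], 2],
    [[0, -0.3, -0.5], [-0.15, 0, 0], 2],
    [[0, -0.3, -0.5], [-0.15, 0, 0], 2],
  ],
)

```text
clock: 4.15
tool_pos: [0.5229, 0.0183, 0.0481]
orientation: [121.5, 89.9, -155.5]
force: [0.4, 0.1, -2.3]
opening: 0.0291
```

```bash
python3 -c "
from go import *
b=ctrl.get_obs();print(b['opening'],b['force'],b['moment'],b['tool_pos'])
need([*rail(-.07,.088),.0475],1)"
```

```text
0.02907047308531977 [ 0.44843268  0.06742957 -2.30183662] [-4.78215891e-02 -7.35924712e-02  1.23570747e-05] [0.52294523 0.01829811 0.04812012]
turn [-0.05 -0.04 -0.07] shift cm [ 0.05 -7.89  8.94] q [  23.5   17.4  -31.     0.   -41.7 -120.5]
```

Call:
servo_tool(
  deltas=[
    [[0, 0, 0], [0, -1.5, 1.7], 2],
    [[0, 0, 0], [0, -3.5, 4], 2],
    [[0, 0, 0], [0, -5.5, 6.3], 2],
    [[0, 0, 0], [0, -7, 8], 2],
    [[0, 0, 0], [0, -7.8, 8.9], 2],
  ],
)

```text
clock: 4.65
tool_pos: [0.6122, 0.0981, 0.0475]
orientation: [114.9, 89.9, -162.1]
force: [-0.2, -0.0, -2.2]
opening: 0.0288
```

```bash
python3 -c "
from go import *
b=ctrl.get_obs();print(b['opening'],b['force'],b['moment'],b['tool_pos'])
need([*rail(-.07,.088),.0475],1)
s=ctrl.snapshot('top');q=ctrl.snapshot('side')
np.save('top2.npy',s,allow_pickle=True);np.save('side2.npy',q,allow_pickle=True)
a=cv2.resize(s['image'][125:195,190:330],None,fx=4,fy=4,interpolation=2)
b=cv2.resize(q['image'][165:265,145:285],None,fx=4,fy=4,interpolation=2)
cv2.imwrite('pics/g3.png',np.vstack([a,b])[:600,...,::-1])"
```

```text
0.028849715587114275 [-0.22704021 -0.00482652 -2.17925418] [-0.10133755  0.01695835 -0.05133102] [0.61215109 0.09811001 0.04748749]
turn [-0.04 -0.03 -0.07] shift cm [-0.   -0.01 -0.07] q [  27.1   24.9  -18.5   -0.   -46.6 -124.1]
```

View pics/g3.png

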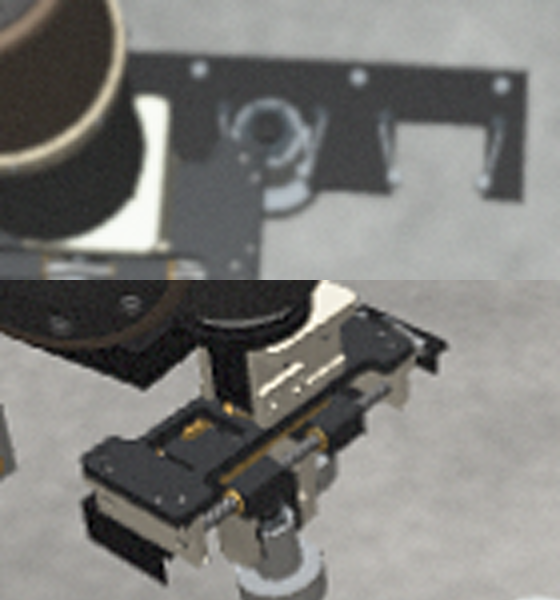

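```bash
python3 - <<'E'
from go import *
q=np.load("side2.npy",allow_pickle=True).item()
w=lambda u:(np.array(u)+.5)/4-.5+[145,95]
p=back(q,w([(282,572)]),[.025])[0];print(p)
im=q['image'].copy(); im=cv2.resize(im[200:275,165:265],None,fx=7,fy=7,interpolation=2)
for (x,y),col in (((.6122,.0981),(255,0,0)),((.6022,.0993),(0,255,0))):
  for z,r in((.025,.027),(.063,.015),(.001,.027)):
    uv=(proj(q,circ(x,y,z,r))-[165,200]+.5)*7-.5
    cv2.polylines(im,[np.int32(uv.round())],True,col,1)
cv2.imwrite("pics/g4.png",im[...,::-1])
E
```

```text
[0.60616309 0.10079498 0.025     ]
```

View pics/g4.png

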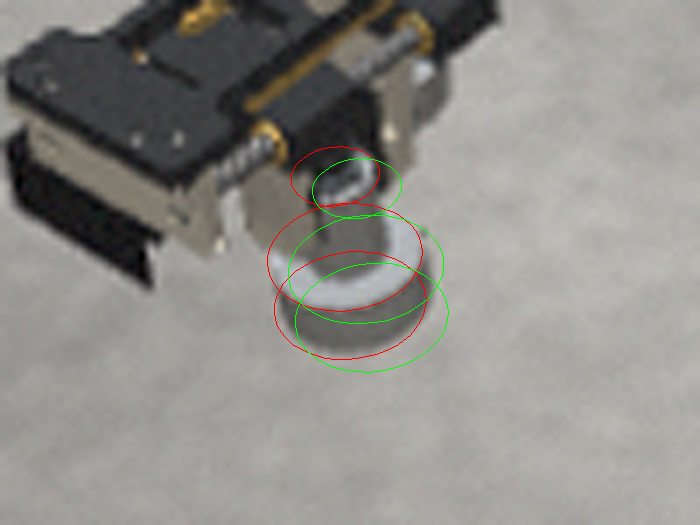

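The sensor sits at the TCP within about 2 mm and stands upright under the jaws, in front of the left slot. Next I insert it slowly.

Call:
servo_tool(
  deltas=[
    [[0, 0, 0], [0, -0.8, -0.07], 2],
    [[0, 0, 0], [0, -1.6, -0.07], 2],
    [[0, 0, 0], [0, -2.4, -0.07], 2],
    [[0, 0, 0], [0, -3, -0.07], 2],
    [[0, 0, 0], [0, -3.3, -0.07], 2],
  ],
)

```text
clock: 5.25
tool_pos: [0.6435, 0.0915, 0.0484]
orientation: [122.3, 89.8, -154.7]
force: [-3.7, 0.1, 6.3]
opening: 0.0293
```

```bash
python3 -c "
from go import *
b=ctrl.get_obs();print(b['opening'],b['force'],b['moment'],b['tool_pos'])
need([*rail(0,.088),.0475],1)"
```

```text
0.029255969842295906 [-3.66187998  0.1202636   6.26079023] [-0.27664016  1.77375303  0.01989679] [0.6435071  0.0915332  0.04839817]
turn [-0.07 -0.09 -0.14] shift cm [ 0.08 -3.82  0.21] q [  25.3   27.2  -14.3    0.   -48.6 -122.3]
```

Call:
servo_tool(
  deltas=[
    [[0, 0, 0], [0, 0, 0.1], 2],
    [[0, 0, 0], [0, 0, 0.2], 2],
    [[0, 0, 0], [0, 0, 0.2], 2],
  ],
)

```text
clock: 5.55
tool_pos: [0.6434, 0.0927, 0.0487]
orientation: [130.3, 89.8, -146.7]
force: [-1.6, -2.6, 2.6]
opening: 0.0296
```

```bash
python3 -c "
from go import *
b=ctrl.get_obs();print(b['opening'],b['force'],b['moment'],b['tool_pos'])
need([*rail(0,.088),.0475],1)
q=ctrl.snapshot('side');s=ctrl.snapshot('top')
np.save('side3.npy',q,allow_pickle=True);np.save('top3.npy',s,allow_pickle=True)
im=cv2.resize(q['image'][175:265,155:265],None,fx=7,fy=6.5,interpolation=2)
cv2.imwrite('pics/g5.png',im[...,::-1])"
```

```text
0.029648161087165475 [-1.56400086 -2.58861449  2.56254604] [-1.23976763  0.48461847  0.01985809] [0.64338074 0.09267756 0.04871353]
turn [-0.08 -0.12 -0.15] shift cm [ 0.11 -3.84  0.1 ] q [  25.4   27.2  -14.3    0.   -48.7 -122.4]
```

View pics/g5.png

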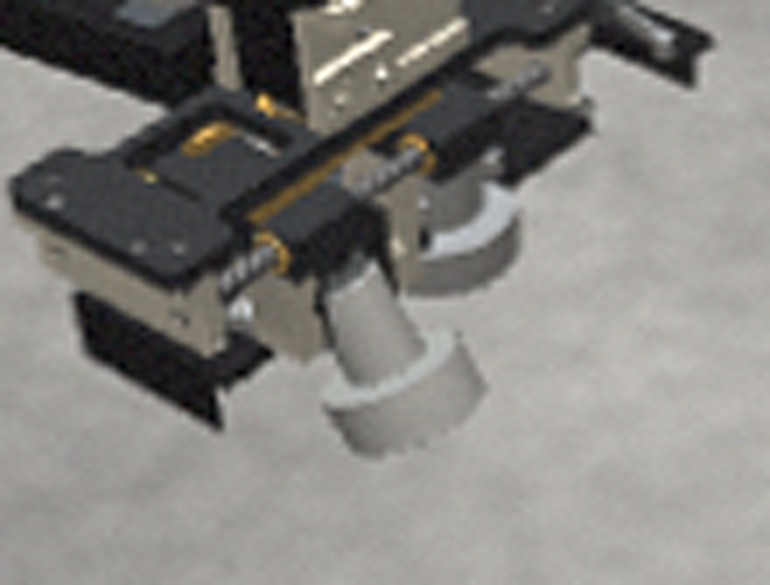

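The picture shows the small sensor tipped in the grip. Its neck top at (352,275) leans towards the rail and its flange at (392,365) is swung back, so it rotated about the jaw axis. It is still held. I'll measure the tilt and undo it.

```bash
python3 - <<'E'
from go import *
q=np.load("side3.npy",allow_pickle=True).item()
w=lambda u:(np.array(u)+.5)/[7,6.5]-.5+[155,175]
K,d,r,t=cam(q);R=cv2.Rodrigues(r)[0];C=-R.T@t
n=np.array([-s_,c,0]); tc=ctrl.get_obs()['tool_pos']; ex=np.array([c,s_,0])
P=[]
for uv in((392,368),(352,278)):
    D=back(q,[w(uv)],[0.])[0]-C; X=C+D*(n@(tc-C))/(n@D); P.append([ex@(X-tc),X[2]])
P=np.array(P);print(P*1e3,"tilt",np.degrees(np.arctan2(*(P[1]-P[0]))),np.linalg.norm(P[1]-P[0]))
E
```

```text
[[-20.79998131  34.19080512]
 [ -6.70618151  71.99001568]] tilt 20.448454921971535 0.04034123835838414
```

Call:
servo_tool(
  deltas=[
    [[0, 0, 0], [-0.2, 1, 0], 2],
    [[0, 0, 0], [-0.4, 2.5, 0], 2],
    [[0, 0, -7], [-0.4, 3, 0], 2],
    [[0, 0, -14], [-0.4, 3, 0], 2],
    [[0, 0, -20], [-0.4, 3, 0], 2],
  ],
)

```text
clock: 6.15
tool_pos: [0.6246, 0.0814, 0.0604]
orientation: [-94.9, 73.5, -12.4]
force: [2.9, -4.5, -0.9]
opening: 0.0289
```

```bash
python3 -c "
from go import *
b=ctrl.get_obs();print(b['opening'],b['force'],b['moment'],b['tool_pos'])
need([*rail(-.06,.088),.0475],1)
q=ctrl.snapshot('side')
np.save('side3.npy',q,allow_pickle=True)
im=cv2.resize(q['image'][175:265,155:265],None,fx=7,fy=6.5,interpolation=2)
cv2.imwrite('pics/g6.png',im[...,::-1])"
```

```text
0.02891868300263929 [ 2.94376309 -4.52196924 -0.94033962] [-0.64206964  0.50038166 -0.20606522] [0.62456673 0.08136025 0.06043612]
turn [-0.55 -1.47 16.4 ] shift cm [1.08 0.78 1.47] q [  29.2   17.7  -42.    32.   -20.8 -155.8]
```

View pics/g6.png

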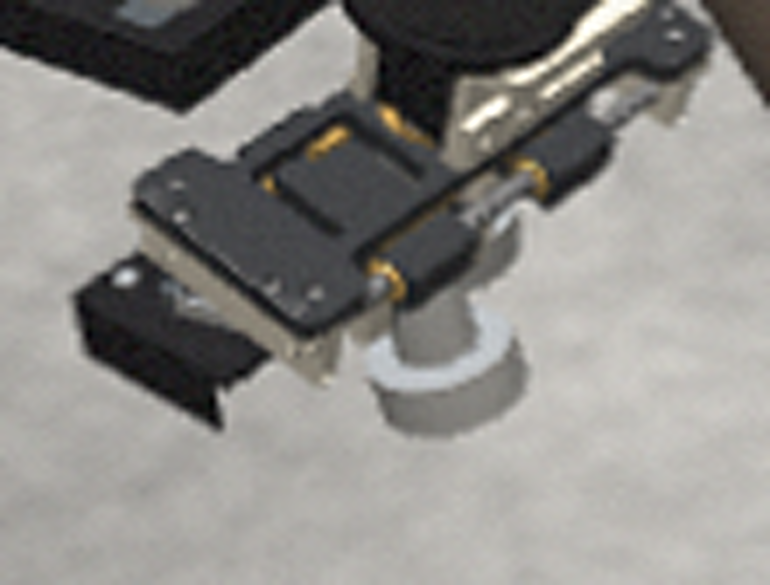

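The flange is now at (437,345) and the sensor is nearly upright. The wrist passed near a singular pose, which moved the tool slightly sideways. I let it settle and re-measure.

Call:
servo_tool(
  deltas=[
    [[0, 0, 0], [0, 0, 0], 2],
    [[0, 0, 0], [0, 0, 0], 2],
  ],
)

```text
clock: 6.4
tool_pos: [0.6256, 0.0803, 0.0618]
orientation: [-95.5, 73.3, -12.9]
force: [0.5, 0.5, -2.6]
opening: 0.0295
```

```bash
cat > fit.py <<'E'
from go import *
from scipy.optimize import minimize
def model(base,ax,small=True):
    # outline points of flange bottom, flange top, neck (world) for given base centre and axis
    ax=ax/np.linalg.norm(ax); u=np.cross(ax,[1,0,0]);u/=np.linalg.norm(u);v=np.cross(ax,u)
    a=np.linspace(0,2*np.pi,60,endpoint=False); ring=lambda h,r: base+ax*h+r*(np.cos(a)[:,None]*u+np.sin(a)[:,None]*v)
    S=(.027,.024,.015,.062) if small else (.037,.024,.025,.078)
    return [ring(0,S[0]),ring(S[1],S[0]),ring(S[1],S[2]),ring(S[3],S[2])]
def draw(s,im,base,ax,o,f,small=True,col=(255,0,0)):
    for P in model(np.array(base),np.array(ax),small):
        cv2.polylines(im,[np.int32(((proj(s,P)-o+.5)*f-.5).round())],True,col,1)
E
python3 - <<'E'
from fit import *
b=ctrl.get_obs();print(b['opening'],b['force'],b['tool_pos'],b['joint_pos'].round(1))
need([*rail(-.06,.088),.06],1)
q=ctrl.snapshot('side')
np.save('side4.npy',q,allow_pickle=True)
R=Ro.from_euler("xyz",b["orientation"],degrees=True).as_matrix()
# predicted sensor: in previous tool frame (at tilt stage) axis offset x -13 rail at pad height, tilt 20.4
ez=np.array([-s_,c,0]);T0=target(1);er=np.array([c,s_,0]);up=np.array([0,0,1.])
base0=-.029*er+(.0117-.0487)*up; ax0=np.sin(np.radians(20.4))*er+np.cos(np.radians(20.4))*up
base=b['tool_pos']+R@(T0.T@base0); ax=R@(T0.T@ax0);print("pred base",base,"axis",ax)
im=cv2.resize(q['image'][185:260,155:265],None,fx=7,fy=7,interpolation=2)
draw(q,im,base,ax,np.array([155,185]),7)
cv2.imwrite('pics/g7.png',im[...,::-1])
E
```

```text
0.029495496201781927 [ 0.46359574  0.54335509 -2.64481343] [0.62562653 0.08026719 0.06182005] [  29.    17.6  -42.2   33.   -20.7 -156.4]
turn [-0.42 -1.67 16.63] shift cm [-0.03  0.58  1.54] q [  29.    17.6  -42.2   33.   -20.7 -156.4]
pred base [0.60842696 0.08134092 0.01808194] axis [0.06865638 0.01869645 0.99746516]
```

View pics/g7.png

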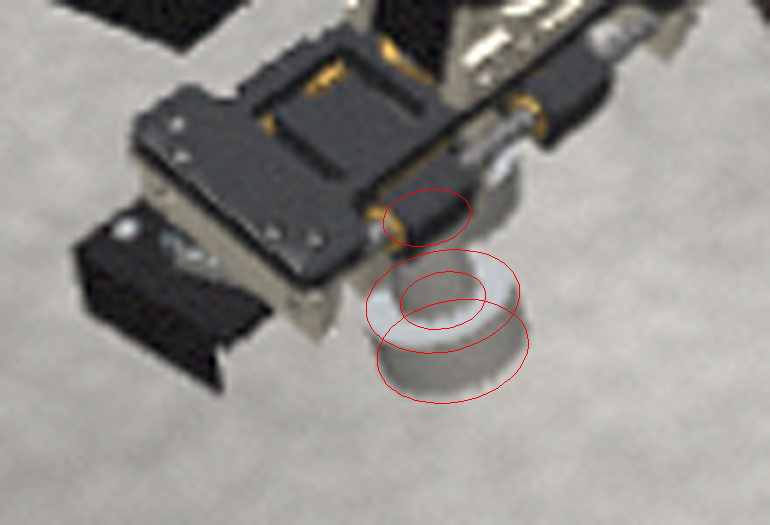

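The model overlay agrees with the picture. The sensor leans 4° with its base about 18 mm above the counter, 72 mm in front of the seat. Next I lower it until it touches.

Call:
servo_tool(
  deltas=[
    [[0, 0, 0], [0.4, 0.12, 0.01], 2],
    [[0, 0, 0], [0.8, 0.24, 0.02], 2],
    [[0, 0, 0], [1.15, 0.34, 0.03], 2],
    [[0, 0, 0], [1.4, 0.42, 0.04], 2],
    [[0, 0, 0], [1.4, 0.42, 0.04], 2],
  ],
)

```text
clock: 6.95
tool_pos: [0.6275, 0.0806, 0.0489]
orientation: [-95.3, 73.1, -12.7]
force: [-4.1, -1.2, 12.2]
opening: 0.0292
```

```bash
python3 - <<'E'
from go import *
b=ctrl.get_obs();print(b['opening'],b['force'],b['tool_pos'],b['joint_pos'].round(1))
need(b['tool_pos']-[0,0,.002])
E
```

```text
0.029206050729891412 [-4.13249506 -1.20556261 12.17222235] [0.62752979 0.08059846 0.04886581] [  27.9   18.6  -44.2   38.1  -17.8 -160.8]
turn [-0.45 -1.62 16.8 ] shift cm [0.19 0.06 0.01] q [  27.9   18.6  -44.2   38.1  -17.8 -160.8]
```

Call:
servo_tool(
  deltas=[
    [[0, 0, 0], [0, 0, 0], 3.2],
    [[0, 0, 0], [0, 0, 0], 3.6],
    [[0, 0, 0], [0, 0, 0], 4.2],
    [[0, 0, 0], [0, 0, 0], 5],
    [[0, 0, 0], [0, 0, 0], 6],
  ],
)

```text
clock: 7.45
tool_pos: [0.6275, 0.0806, 0.0486]
orientation: [-95.3, 73.1, -12.7]
force: [0.3, -0.2, -1.0]
opening: 0.0527
```

Call:
servo_tool(
  deltas=[
    [[0, 0, 0], [-1, 0, 0], 6.5],
    [[0, 0, 0], [-3, 0, 0], 6.5],
    [[0, 0, 0], [-5.5, 0, 0], 6.5],
    [[0, 0, 5], [-8, -1, 0], 6.5],
    [[0, 0, 10], [-10, -2, 0], 6.5],
  ],
)

```text
clock: 7.95
tool_pos: [0.6155, 0.0861, 0.1508]
orientation: [-102.5, 83.4, -19.8]
force: [2.3, -1.3, 0.0]
opening: 0.0649
```

```bash
python3 - <<'E'
from fit import *
b=ctrl.get_obs();print(b['opening'],b['force'],b['tool_pos'],b['joint_pos'].round(1))
need([*rail(-.072,.0715),.16])
q=ctrl.snapshot('side');s=ctrl.snapshot('top');np.save('side5.npy',q,allow_pickle=True);np.save('top5.npy',s,allow_pickle=True)
im=cv2.resize(q['image'][185:260,155:265],None,fx=7,fy=7,interpolation=2)
draw(q,im,[*rail(-.072,.0715),0],[0,0,1.],np.array([155,185]),7)
cv2.imwrite('pics/g8.png',im[...,::-1])
E
```

```text
0.06485288800223717 [ 2.25387161e+00 -1.34882147e+00  1.08265977e-03] [0.61548592 0.08614985 0.15078918] [  29.    15.6  -20.     6.5  -50.3 -130.3]
turn [-0.35 -1.44  6.44] shift cm [-0.98  0.56 -0.6 ] q [  29.    15.6  -20.     6.5  -50.3 -130.3]
```

View pics/g8.png

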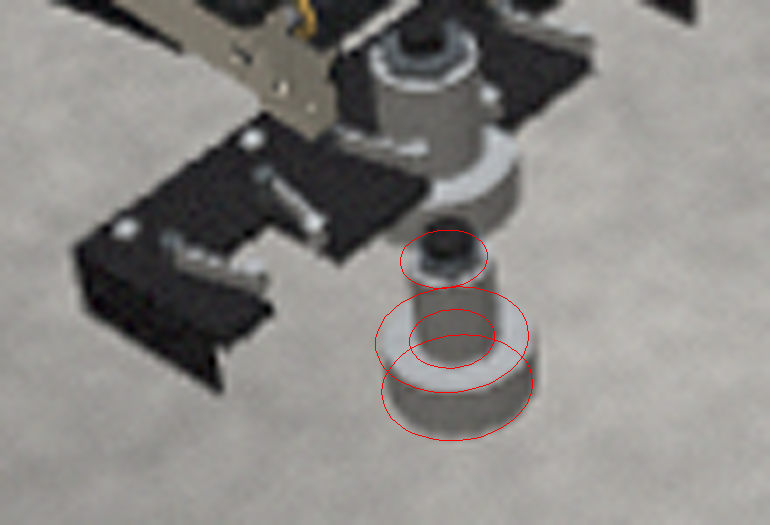

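Picture g8 shows the small sensor standing upright and free at (455,340) in front of the left slot. The projected prediction is within about 2 mm. That is 12 pictures viewed, so from here I check numerically. First I refine the slot's lateral position against the sensor within the same side image.

```bash
python3 - <<'E'
from fit import *
q=np.load("side5.npy",allow_pickle=True).item();s=np.load("top.npy",allow_pickle=True).item()
f=lambda P,q=q,o=(155,185),k=7:((proj(q,P)-o+.5)*k-.5).round(0)
L=[(-.02,.1045),(-.02,.0715),(.06,.128),(-.02,.128)]
print("rail pts",f([[*rail(*p),.033] for p in L]).tolist(),"per rail-y mm",(f([[*rail(-.02,.1145),.033]])-f([[*rail(-.02,.1045),.033]]))/10,"x",(f([[*rail(-.01,.1045),.033]])-f([[*rail(-.02,.1045),.033]]))/10)
# top view: refine rail from slot edges in top.npy: row profiles across both slots
g=cv2.cvtColor(s['image'],cv2.COLOR_RGB2GRAY).astype(float)
for name,y0,hw in(("small",.088,.0165),("large",-.098,.0265),):
  for xr in(-.001,.004,.009):
    ys=np.arange(y0-.045,y0+.045,.00025)
    uv=proj(s,[[*rail(xr,y),.033] for y in ys]).astype(np.float32)
    v=cv2.remap(g.astype(np.float32),uv[:,0].copy(),uv[:,1].copy(),cv2.INTER_LINEAR).ravel()
    v=cv2.GaussianBlur(v[:,None],(1,9),0).ravel(); d=np.gradient(v)
    lo=abs(ys-(y0-hw))<.008; hi=abs(ys-(y0+hw))<.008
    a=ys[lo][np.argmax(d[lo])];b=ys[hi][np.argmin(d[hi])]
    print(name,xr,"edges",a*1e3,b*1e3,"centre",(a+b)/2*1e3)
for y in(.118,.05,-.06,-.14,):
    xs=np.arange(-.035,-.005,.00025);uv=proj(s,[[*rail(x,y),.033] for x in xs]).astype(np.float32)
    v=cv2.remap(g.astype(np.float32),uv[:,0].copy(),uv[:,1].copy(),1).ravel();print("front",y,xs[np.argmin(np.gradient(v))]*1e3)
E
```

```text
rail pts [[277.0, 309.0], [343.0, 260.0], [73.0, 253.0], [229.0, 346.0]] per rail-y mm [[-2.   1.6]] x [[-2.  -1.1]]
small -0.001 edges 71.00000000000003 111.00000000000006 centre 91.00000000000004
small 0.004 edges 69.25000000000001 104.25000000000006 centre 86.75000000000003
small 0.009 edges 67.25000000000001 104.75000000000006 centre 86.00000000000003
large -0.001 edges -123.25 -64.74999999999994 centre -93.99999999999997
large 0.004 edges -123.0 -63.74999999999994 centre -93.37499999999997
large 0.009 edges -122.75 -64.24999999999994 centre -93.49999999999997
front 0.118 -20.74999999999999
front 0.05 -20.24999999999999
front -0.06 -20.99999999999999
front -0.14 -20.74999999999999
```

```bash
cat > edge.py <<'E'
from fit import *
from scipy.optimize import least_squares
def prof(g,uv,nrm,w=3):
    t=np.arange(-w,w+.01,.25); P=(uv[:,None]+t[None,:,None]*nrm[:,None]).astype(np.float32)
    v=cv2.remap(g,P[...,0].copy(),P[...,1].copy(),cv2.INTER_CUBIC); d=np.gradient(cv2.GaussianBlur(v,(5,1),1),axis=1)
    return t,d
def offsets(g,uv,w=3,sgn=1):
    """subpixel offset along the normal of a polyline's samples to the strongest rise (sgn) edge"""
    tg=np.gradient(uv,axis=0);tg/=np.linalg.norm(tg,axis=1)[:,None];n=np.c_[tg[:,1],-tg[:,0]]
    t,d=prof(g,uv,n,w); d=d*sgn; i=d.argmax(1); return n,t[i],d.max(1)
def fitrail(s,p0,zfront=.033,w=3,it=4,front=True):
    g=cv2.GaussianBlur(cv2.cvtColor(s["image"],cv2.COLOR_RGB2GRAY),(0,0),.7).astype(np.float32)
    segs=[((.06,.124),(.06,-.144),.033),((.056,.128),(-.016,.128),.033),((-.016,-.148),(.056,-.148),.033)]
    if front: segs+=[((-.02,.126),(-.02,.109),zfront),((-.02,.066),(-.02,.036),zfront),((-.02,-.036),(-.02,-.066),zfront),((-.02,-.129),(-.02,-.146),zfront)]
    p=np.array(p0,float)
    def pts(p,a,b,z):
        k=np.linspace(0,1,25)[:,None]; L=np.array(a)+(np.array(b)-a)*k; c,s_=np.cos(p[2]),np.sin(p[2])
        return np.c_[p[0]+c*L[:,0]-s_*L[:,1],p[1]+s_*L[:,0]+c*L[:,1],0*L[:,0]+z]
    for _ in range(it):
        T=[]
        for S in segs:
            uv=proj(s,pts(p,*S)); best=None
            n,o,m=offsets(g,uv,w,1); n2,o2,m2=offsets(g,uv,w,-1)
            if m2.sum()>m.sum(): n,o,m=n2,o2,m2
            ok=m>4; T.append((S,uv+n*o[:,None],n,ok))
        res=lambda p:np.concatenate([(((proj(s,pts(p,*S))-tg)*n).sum(1))[ok] for S,tg,n,ok in T])
        r=least_squares(res,p,loss="soft_l1",f_scale=.3);p=r.x
    return p,[np.round(np.median((((proj(s,pts(p,*S))-tg)*n).sum(1))[ok]),2) for S,tg,n,ok in T]
def fitsensor(s,p0,small=True,w=3,it=4,arcs=None):
    """base centre (x,y), using the flange's lower silhouette"""
    g=cv2.GaussianBlur(cv2.cvtColor(s["image"],cv2.COLOR_RGB2GRAY),(0,0),.7).astype(np.float32)
    p=np.array(p0,float); r,h=(.027,.024) if small else (.037,.024)
    def sil(p):
        P=np.vstack([proj(s,circ(p[0],p[1],z,r,120)) for z in(0,h)]).astype(np.float32)
        H=cv2.convexHull(P)[:,0]; H=np.vstack([H,H[:1]]); L=np.r_[0,np.cumsum(np.linalg.norm(np.diff(H,axis=0),axis=1))]
        t=np.linspace(0,L[-1],81)[:-1]; return np.c_[np.interp(t,L,H[:,0]),np.interp(t,L,H[:,1])]
    for _ in range(it):
        uv=sil(p); tg=np.roll(uv,-1,0)-np.roll(uv,1,0);tg/=np.linalg.norm(tg,axis=1)[:,None];n=np.c_[tg[:,1],-tg[:,0]]
        t,d=prof(g,uv,n,w); a=np.abs(d); o=t[a.argmax(1)]; ok=a.max(1)>3
        if arcs is not None: ok&=arcs(uv,uv.mean(0))
        J=np.array([(sil(p+e)-uv) for e in np.eye(2)*1e-3])/1e-3  # approx
        c0=proj(s,[[*p,.012]]); J=np.array([(proj(s,[[p[0]+e[0],p[1]+e[1],.012]])-c0)[0] for e in np.eye(2)*1e-3]).T/1e-3
        A=n@J; f=least_squares(lambda dp:(A@dp-o)[ok],[0,0],loss="soft_l1",f_scale=.3); p=p+f.x
    return p,np.round(np.abs((A@f.x-o)[ok]).mean(),2),ok.sum()
E
python3 - <<'E'
from edge import *
top=np.load("top.npy",allow_pickle=True).item();sd=np.load("side.npy",allow_pickle=True).item();s5=np.load("side5.npy",allow_pickle=True).item();t5=np.load("top5.npy",allow_pickle=True).item()
p0=[.671,.0016,np.radians(-6.95)]
for n,s,zs in(("top",top,(.033,.027)),("side",sd,(.027,.033))):
    C=-cv2.Rodrigues(s["rvec"])[0].T@s["tvec"];print(n,"cam",C.round(2))
    for z in zs:
        p,r=fitrail(s,p0,z);print(n,z,(p[:2]*1e3).round(1),np.degrees(p[2]).round(2),r)
    for nm,q,sm in(("small",(.429,-.064),True),("large",(.4465,-.2165),False)): print(n,nm,fitsensor(s,q,sm))
lower=lambda uv,c:uv[:,1]>c[1]-1
print("side5 small",fitsensor(s5,rail(-.072,.0715),True,arcs=lower),rail(-.072,.0715))
E
```

```text
top cam [ 0.3  -0.03  1.15]
top 0.033 [670.5   2.8] -7.03 [np.float64(-0.5), np.float64(-0.25), np.float64(-0.25), np.float64(-0.0), np.float64(0.25), np.float64(-0.0), np.float64(-0.01)]
top 0.027 [672.    2.5] -7.07 [np.float64(0.26), np.float64(-0.23), np.float64(-0.27), np.float64(0.03), np.float64(0.02), np.float64(0.0), np.float64(-0.01)]
top small (array([ 0.42813594, -0.06369328]), np.float64(0.75), np.int64(22))
top large (array([ 0.43884471, -0.22389869]), np.float64(1.2), np.int64(49))
side cam [0.16 0.63 0.7 ]
side 0.027 [674.7  -1. ] -7.08 [np.float64(-0.0), np.float64(-1.52), np.float64(0.01), np.float64(-0.0), np.float64(-0.0), np.float64(-0.01), np.float64(-0.01)]
side 0.033 [ 6.702e+02 -4.000e-01] -6.89 [np.float64(-1.01), np.float64(nan), np.float64(-0.01), np.float64(-0.01), np.float64(0.0), np.float64(0.02), np.float64(0.03)]
side small (array([ 0.43241621, -0.06950085]), np.float64(0.75), np.int64(66))
side large (array([ 0.44992169, -0.22310743]), np.float64(0.89), np.int64(66))
side5 small (array([0.60739066, 0.07834636]), np.float64(0.31), np.int64(42)) [0.60818077 0.08128685]
  return _methods._mean(a, axis=axis, dtype=dtype,
  ret = ret.dtype.type(ret / rcount)
```

```bash
sed -i 's/YAW=-6.95; o=np.array(\[.671,.0016\])/YAW=-7.05; o=np.array([.6715,.0025])/' go.py; python3 - <<'E'
from go import *
need([.6082,.0805,.14]); b=np.array([.6082,.0805])-o; print("sensor rail",np.array([[c,s_],[-s_,c]])@b, "seat",rail(0,.088),rail(0,-.098))
E
```

```text
turn [-0.45 -1.26  7.08] shift cm [ 1.4   1.63 -0.86] q [  28.9   15.7  -19.3    6.8  -50.2 -130.5]
sensor rail [-0.07239478  0.06964112] seat [0.68230072 0.08983467] [ 0.65947193 -0.09475906]
```

Call:
servo_tool(
  deltas=[
    [[-0.2, -0.6, 3.5], [0.5, 0.6, -0.4], 6.5],
    [[-0.4, -1.2, 7], [0.9, 1.2, -0.8], 6.5],
    [[-0.4, -1.2, 7], [1.4, 1.6, -0.9], 6.5],
    [[-0.4, -1.2, 7], [1.4, 1.6, -0.9], 6.5],
  ],
)

```text
clock: 8.45
tool_pos: [0.6076, 0.0792, 0.1384]
orientation: [-166.9, 89.9, -84.1]
force: [-0.1, 0.3, 0.3]
opening: 0.0649
```

```bash
python3 - <<'E'
from go import *
need([.6082,.0805,.047])
E
```

```text
turn [-0.14 -0.14  0.03] shift cm [ 9.14 -0.04  0.15] q [  25.8   18.7  -14.3    0.2  -57.  -123. ]
```

Call:
servo_tool(
  deltas=[
    [[0, 0, 0], [3, 0, 0.15], 6.5],
    [[0, 0, 0], [5.5, 0, 0.15], 6.5],
    [[0, 0, 0], [7.5, 0, 0.15], 6.5],
    [[0, 0, 0], [8.8, 0, 0.15], 6],
    [[0, 0, 0], [9.1, 0, 0.15], 5],
  ],
)

```text
clock: 8.95
tool_pos: [0.6067, 0.0803, 0.0459]
orientation: [165.6, 89.8, -111.6]
force: [0.5, 1.3, 0.5]
opening: 0.0567
```

Call:
servo_tool(
  deltas=[
    [[0, 0, 0], [0, 0, 0], 4.5],
    [[0, 0, 0], [0, 0, 0], 4],
    [[0, 0, 0], [0, 0, 0], 3.5],
    [[0, 0, 0], [0, 0, 0], 3],
    [[0, 0, 0], [0, 0, 0], 2.8],
  ],
)

```text
clock: 9.45
tool_pos: [0.607, 0.0801, 0.0466]
orientation: [176.9, 89.8, -100.3]
force: [0.4, -1.1, 1.9]
opening: 0.0293
```

Call:
servo_tool(
  deltas=[
    [[0, 0, 0], [0, 0, 0], 2.5],
    [[0, 0, 0], [0, 0, 0], 2.5],
  ],
)

```text
clock: 9.65
tool_pos: [0.6069, 0.08, 0.0467]
orientation: [176.4, 89.8, -100.8]
force: [-0.0, -0.3, 0.2]
opening: 0.029
```

```bash
python3 - <<'E'
from go import *
b=ctrl.get_obs();print(b['opening'],b['force'],b['tool_pos']);need([.6082,.0805,.047])
p=b['tool_pos'][:2]-o; print("tcp rail",np.array([[c,s_],[-s_,c]])@p)
E
```

```text
0.02895654073558381 [-0.01016367 -0.27123553  0.19678067] [0.60688911 0.08003873 0.0466609 ]
turn [-0.13 -0.22 -0.01] shift cm [-0.03 -0.12  0.06] q [  25.9   24.4  -19.7    0.2  -46.  -123.2]
tcp rail [-0.07363915  0.06902245]
```

Call:
servo_tool(
  deltas=[
    [[0, 0, 0], [-0.05, 0, 0], 3.5],
    [[0, 0, 0], [-0.05, 0, 0], 4.5],
    [[0, 0, 0], [-0.05, 0, 0], 5.5],
    [[0, 0, 0], [-0.05, 0, 0], 6],
    [[0, 0, 0], [-0.05, 0, 0], 6],
  ],
)

```text
clock: 10.15
tool_pos: [0.607, 0.0801, 0.0472]
orientation: [177.8, 89.8, -99.3]
force: [-0.9, -0.7, 0.0]
opening: 0.0583
```

Call:
servo_tool(
  deltas=[
    [[-7, 0, 0], [0, 0, 0], 6],
    [[-15, 0, 0], [0, 0, 0], 6],
    [[-23, 0, 0], [0, 0, 0], 6],
    [[-31, 0, 0], [0, 0, 0], 6],
    [[-38, 0, 0], [0, 0, 0], 6],
  ],
)

```text
clock: 10.65
tool_pos: [0.607, 0.0801, 0.0472]
orientation: [139.4, 89.8, -99.5]
force: [0.3, -0.7, -1.1]
opening: 0.0598
```

Call:
servo_tool(
  deltas=[
    [[-8, 0, 0], [0, 0, 0], 6],
    [[-16, 0, 0], [0, 0, 0], 6],
    [[-24, 0, 0], [0, 0, 0], 6],
    [[-32, 0, 0], [0, 0, 0], 6],
    [[-40, 0, 0], [0, 0, 0], 6],
  ],
)

```text
clock: 11.15
tool_pos: [0.6069, 0.0801, 0.0471]
orientation: [98.4, 89.8, -100.1]
force: [0.0, -0.5, -0.1]
opening: 0.0604
```

```bash
cat >> go.py <<'E'
TX=np.c_[[0,0,-1.],[s_,-c,0],[-c,-s_,0]]  # jaws along rail x: tool z=-rail x, tool y=-rail y
def needx(x,y,z):
    "target in rail coords, jaws along rail x"
    b=ctrl.get_obs(); R=Ro.from_euler("xyz",b["orientation"],degrees=True).as_matrix()
    p=b['tool_pos'][:2]-o
    print("turn",Ro.from_matrix(R.T@TX).as_rotvec(degrees=True).round(2),"shift",(100*R.T@(np.array([*rail(x,y),z])-b["tool_pos"])).round(2))
    print("tcp rail mm",(1e3*np.array([[c,s_],[-s_,c]])@p).round(1),"z",round(1e3*b['tool_pos'][2],1),"F rail",(np.array([[c,s_],[-s_,c]])@b['force'][:2]).round(1),"Fz",b['force'][2].round(1),"M",b['moment'].round(2),"open",round(1e3*b['opening'],1),"t",b['clock'],"q",b['joint_pos'].round(0))
E
python3 -c "
from go import *
needx(-.0736,.069,.047)"
```

```text
turn [-1.147e+01 -1.000e-02 -2.200e-01] shift [ 0.01  0.01 -0.  ]
tcp rail mm [-73.6  69.1] z 47.1 F rail [ 0.1 -0.5] Fz -0.1 M [-0.05  0.06 -0.03] open 60.4 t 11.15 q [ 26.  24. -20.   0. -46. -45.]
```

Call:
servo_tool(
  deltas=[
    [[-6, 0, 0], [0, 0, 0], 6],
    [[-11.5, 0, -0.2], [0, 0, 0], 5.5],
    [[-11.5, 0, -0.2], [0, 0, 0], 4.5],
    [[-11.5, 0, -0.2], [0, 0, 0], 4],
    [[-11.5, 0, -0.2], [0, 0, 0], 3.5],
  ],
)

```text
clock: 11.65
tool_pos: [0.6069, 0.0801, 0.0471]
orientation: [101.8, 90.0, -85.3]
force: [-0.2, 0.4, -0.5]
opening: 0.038
```

Call:
servo_tool(
  deltas=[
    [[0, 0, 0], [0, 0, 0], 3],
    [[0, 0, 0], [0, 0, 0], 2.5],
    [[0, 0, 0], [0, 0, 0], 2.5],
    [[0, 0, 0], [0, 0, 0], 2.5],
  ],
)

```text
clock: 12.05
tool_pos: [0.6065, 0.08, 0.0471]
orientation: [54.0, 89.9, -133.2]
force: [-2.3, 0.8, 0.8]
opening: 0.0289
```

```bash
python3 -c "
from go import *
needx(-.07,.088,.047)"
```

```text
turn [-0.11  0.03 -0.05] shift [ 0.   -1.91 -0.4 ]
tcp rail mm [-74.   68.9] z 47.1 F rail [-2.4  0.5] Fz 0.8 M [ 0.11  0.96 -0.01] open 28.9 t 12.05 q [ 26.  24. -20.   0. -46. -33.]
```

Call:
servo_tool(
  deltas=[
    [[0, 0, 0], [-0.08, 0, 0], 2.5],
    [[0, 0, 0], [-0.08, 0, 0], 2.5],
  ],
)

```text
clock: 12.25
tool_pos: [0.6067, 0.08, 0.0477]
orientation: [62.7, 90.0, -124.5]
force: [0.5, -0.1, -1.8]
opening: 0.0291
```

```bash
python3 -c "
from go import *
needx(-.07,.088,.047)"
```

```text
turn [-0.12  0.02 -0.03] shift [ 0.07 -1.9  -0.38]
tcp rail mm [-73.8  69. ] z 47.7 F rail [ 0.6 -0.1] Fz -1.8 M [0.02 0.05 0.01] open 29.1 t 12.25 q [ 26.  24. -20.   0. -46. -33.]
```

Call:
servo_tool(
  deltas=[
    [[0, 0, 0], [0, -0.6, -0.4], 2.5],
    [[0, 0, 0], [0, -1.2, -0.8], 2.5],
    [[0, 0, 0], [0, -1.9, -1.3], 2.5],
    [[0, 0, 0], [0, -1.9, -1.9], 2.5],
    [[0, 0, 0], [0, -1.9, -2.3], 2.5],
  ],
)

```text
clock: 12.75
tool_pos: [0.6326, 0.0964, 0.0476]
orientation: [71.0, 90.0, -116.1]
force: [-0.6, 0.8, -1.8]
opening: 0.0293
```

Call:
servo_tool(
  deltas=[
    [[0, 0, 0], [0, 0, -0.3], 2.5],
    [[0, 0, 0], [0, 0, -0.6], 2.5],
    [[0, 0, 0], [0, 0, -0.8], 2.5],
  ],
)

```text
clock: 13.05
tool_pos: [0.6407, 0.0951, 0.0474]
orientation: [60.4, 90.0, -126.8]
force: [-0.9, -0.8, -2.9]
opening: 0.029
```

```bash
python3 -c "
from go import *
needx(0,.088,.047)"
```

```text
turn [-0.11  0.02 -0.04] shift [ 0.04  0.   -4.19]
tcp rail mm [-41.9  88.1] z 47.4 F rail [-0.8 -0.8] Fz -2.9 M [0.04 0.06 0.02] open 29.0 t 13.05 q [ 26.  27. -15.   0. -48. -33.]
```

Call:
servo_tool(
  deltas=[
    [[0, 0, 0], [0, 0, -0.3], 2.5],
    [[0, 0, 0], [0, 0, -0.6], 2.5],
    [[0, 0, 0], [0, 0, -0.9], 2.5],
    [[0, 0, 0], [0, 0, -1.1], 2.5],
    [[0, 0, 0], [0, 0, -1.1], 2.5],
  ],
)

```text
clock: 13.55
tool_pos: [0.6519, 0.0937, 0.0474]
orientation: [66.0, 90.0, -121.2]
force: [0.1, 0.7, -2.4]
opening: 0.0293
```

```bash
python3 -c "
from go import *
needx(0,.088,.047)"
```

```text
turn [-0.12  0.02 -0.04] shift [ 0.04  0.   -3.06]
tcp rail mm [-30.6  88.1] z 47.4 F rail [-0.   0.7] Fz -2.4 M [ 0.05  0.15 -0.03] open 29.3 t 13.55 q [ 25.  28. -13.   0. -49. -32.]
```

Neck is at the slot mouth with no side force. I go on towards the rollers.

Call:
servo_tool(
  deltas=[
    [[0, 0, 0], [0, 0, -0.3], 2.5],
    [[0, 0, 0], [0, 0, -0.6], 2.5],
    [[0, 0, 0], [0, 0, -0.9], 2.5],
    [[0, 0, 0], [0, 0, -1.1], 2.5],
    [[0, 0, 0], [0, 0, -1.3], 2.5],
  ],
)

```text
clock: 14.05
tool_pos: [0.6645, 0.0916, 0.0473]
orientation: [47.3, 89.9, -139.9]
force: [-4.1, -1.2, -0.5]
opening: 0.029
```

```bash
python3 -c "
from go import *
needx(0,.088,.047)"
```

```text
turn [-0.13  0.07 -0.08] shift [ 0.03 -0.05 -1.79]
tcp rail mm [-17.9  87.6] z 47.3 F rail [-3.9 -1.7] Fz -0.5 M [-0.44  1.33  0.03] open 29.0 t 14.05 q [ 24.  29. -12.   0. -50. -32.]
```

Call:
servo_tool(
  deltas=[
    [[0, 0, 0], [0, 0, -0.3], 2.5],
    [[0, 0, 0], [0, 0, -0.6], 2.5],
    [[0, 0, 0], [0, 0, -0.9], 2.5],
    [[0, 0, 0], [0, 0, -1.2], 2.5],
    [[0, 0, 0], [0, 0, -1.4], 2.5],
  ],
)

```text
clock: 14.55
tool_pos: [0.6791, 0.0898, 0.0473]
orientation: [67.6, 89.9, -119.6]
force: [0.3, -0.9, -2.5]
opening: 0.0285
```

```bash
python3 -c "
from go import *
needx(0,.088,.047)"
```

```text
turn [-0.12  0.03 -0.07] shift [ 0.03 -0.04 -0.31]
tcp rail mm [-3.1 87.6] z 47.3 F rail [ 0.4 -0.9] Fz -2.5 M [-0.63 -0.01 -0.04] open 28.5 t 14.55 q [ 24.  30. -10.   0. -51. -31.]
```

Call:
servo_tool(
  deltas=[
    [[0, 0, 0], [0, 0, -0.2], 2.5],
    [[0, 0, 0], [0, 0, -0.3], 2.5],
    [[0, 0, 0], [0, 0, -0.35], 2.5],
    [[0, 0, 0], [0, 0, -0.4], 2.5],
  ],
)

```text
clock: 14.95
tool_pos: [0.6832, 0.0893, 0.0473]
orientation: [74.7, 89.9, -112.5]
force: [-0.5, -1.7, -1.9]
opening: 0.0291
```

```bash
python3 -c "
from go import *
needx(0,.088,.047)"
```

```text
turn [-0.13  0.02 -0.07] shift [ 0.03 -0.04  0.1 ]
tcp rail mm [ 1.  87.6] z 47.3 F rail [-0.3 -1.7] Fz -1.9 M [-0.75 -0.17 -0.02] open 29.1 t 14.95 q [ 24.  30.  -9.   0. -51. -31.]
```

Call:
servo_tool(
  deltas=[
    [[0, 0, 0], [0.03, 0, -0.1], 2.5],
    [[0, 0, 0], [0.06, 0, -0.2], 2.5],
    [[0, 0, 0], [0.06, 0, -0.3], 2.5],
    [[0, 0, 0], [0.06, 0, -0.3], 2.5],
  ],
)

```text
clock: 15.35
tool_pos: [0.6847, 0.089, 0.0471]
orientation: [31.7, 89.8, -155.4]
force: [-6.4, 0.6, 5.5]
opening: 0.0291
```

```bash
python3 -c "
from go import *
needx(0,.088,.047)"
```

```text
turn [-0.13  0.16 -0.1 ] shift [ 0.01 -0.05  0.25]
tcp rail mm [ 2.5 87.5] z 47.1 F rail [-6.4 -0.2] Fz 5.5 M [0.06 2.68 0.01] open 29.1 t 15.35 q [ 24.  30.  -9.   0. -51. -31.]
```

Call:
servo_tool(
  deltas=[
    [[0, 0, 0], [0, 0, -0.15], 2.5],
    [[0, 0, 0], [0, 0, -0.3], 2.5],
    [[0, 0, 0], [0, 0, -0.3], 2.5],
  ],
)

```text
clock: 15.65
tool_pos: [0.6849, 0.0889, 0.0472]
orientation: [18.9, 89.5, -168.3]
force: [-12.6, 0.9, 7.1]
opening: 0.0293
```

```bash
python3 -c "
from go import *
needx(0,.088,.047)"
```

```text
turn [-0.14  0.43 -0.15] shift [ 0.02 -0.06  0.27]
tcp rail mm [ 2.7 87.4] z 47.2 F rail [-12.6  -0.7] Fz 7.1 M [ 0.69  4.23 -0.06] open 29.3 t 15.65 q [ 23.  31.  -8.  -0. -52. -31.]
```

It stops hard at rail x 2.7 mm with the force rising to 12.6 N, so it is seated at the slot's end. I relax, release and go up.

Call:
servo_tool(
  deltas=[
    [[0, 0.4, 0], [0, 0, 0.05], 2.5],
    [[0, 0.4, 0], [-0.02, 0, 0.05], 3],
    [[0, 0.4, 0], [-0.02, 0, 0.05], 3.6],
    [[0, 0.4, 0], [-0.02, 0, 0.05], 4.4],
    [[0, 0.4, 0], [-0.02, 0, 0.05], 5],
  ],
)

```text
clock: 16.15
tool_pos: [0.6849, 0.0892, 0.0476]
orientation: [94.1, 89.9, -93.1]
force: [-1.4, -0.7, -0.7]
opening: 0.0463
```

Call:
servo_tool(
  deltas=[
    [[0, 0, 0], [-0.5, 0, 0], 5],
    [[0, 0, 0], [-2, 0, 0], 5],
    [[0, 0, 0], [-5, 0, 0], 5.5],
    [[0, 0, 0], [-8.5, 0, 0], 7],
    [[0, 0, 0], [-12, 0, 0], 8.5],
  ],
)

```text
clock: 16.65
tool_pos: [0.685, 0.0894, 0.1702]
orientation: [116.7, 89.9, -70.5]
force: [0.9, 0.3, -0.7]
opening: 0.0655
```

```bash
python3 -c "
from go import *
print(o,rail(0,.088));needx(-.15,-.05,.17)
x=np.array([.4465,-.2165])-o;print(np.array([[c,s_],[-s_,c]])@x)
need([.4465,-.2165,.17])"
```

```text
[0.6715 0.0025] [0.68230072 0.08983467]
turn [-0.13 -0.06 -0.11] shift [ 0.04 13.82 15.24]
tcp rail mm [ 2.7 87.9] z 170.2 F rail [0.9 0.4] Fz -0.7 M [ 0.07 -0.04 -0.02] open 65.5 t 16.65 q [ 24.  24.  -2.   0. -64. -31.]
[-0.19641981 -0.24495971]
turn [ 8.987e+01 -1.400e-01 -4.000e-02] shift cm [ 0.07 33.33 19.84] q [ 23.6  24.   -1.6   0.1 -64.4 -30.9]
```

Call:
servo_tool(
  deltas=[
    [[8, 0, 0], [0, 3, 1.8], 8.7],
    [[16, 0, 0], [0, 6.5, 3.9], 8.7],
    [[24, 0, 0], [0, 10, 6], 8.7],
    [[32, 0, 0], [0, 13.5, 8], 8.7],
    [[40, 0, 0], [0, 17, 10], 8.7],
  ],
)

```text
clock: 17.15
tool_pos: [0.5638, -0.0679, 0.1721]
orientation: [-167.5, 89.8, -35.0]
force: [0.9, -0.9, 1.4]
opening: 0.087
```

```bash
python3 -c "
from go import *
need([.4465,-.217,.17])"
```

```text
turn [49.56 -0.16  0.12] shift cm [ 0.21 18.72 -3.06] q [ 13.   12.8 -17.7   0.2 -59.3 -60.5]
```

Call:
servo_tool(
  deltas=[
    [[8, 0, 0], [0, 3.5, -0.6], 8.7],
    [[16, 0, 0], [0, 7.5, -1.2], 8.7],
    [[24, 0, 0], [0, 11.5, -1.8], 8.7],
    [[32, 0, 0], [0, 15, -2.4], 8.7],
    [[40, 0, 0], [0, 18, -3], 8.7],
  ],
)

```text
clock: 17.65
tool_pos: [0.4504, -0.2129, 0.1738]
orientation: [-116.4, 89.7, -24.3]
force: [0.5, -0.5, -0.3]
opening: 0.0867
```

```bash
python3 -c "
from go import *
need([.4465,-.217,.13])"
```

```text
turn [ 9.23 -0.12  0.29] shift cm [ 4.38  0.43 -0.38] q [ -2.6   6.1 -25.9   0.1 -57.7 -85.3]
```

Call:
servo_tool(
  deltas=[
    [[5, 0, 0], [0.5, 0.4, -0.4], 8.7],
    [[9.2, -0.1, 0.3], [1.5, 0.4, -0.4], 8.7],
    [[9.2, -0.1, 0.3], [3, 0.4, -0.4], 8.7],
    [[9.2, -0.1, 0.3], [4.4, 0.4, -0.4], 8.7],
    [[9.2, -0.1, 0.3], [4.4, 0.4, -0.4], 8.7],
  ],
)

```text
clock: 18.15
tool_pos: [0.446, -0.2171, 0.1295]
orientation: [95.7, 89.9, 178.7]
force: [-0.5, 0.3, 0.9]
opening: 0.0868
```

```bash
python3 -c "
from go import *
need([.4465,-.217,.048])"
```

```text
turn [ 0.   -0.01 -0.08] shift cm [ 8.15 -0.06  0.02] q [ -3.2   8.9 -29.2   0.  -52.  -93.8]
```

Call:
servo_tool(
  deltas=[
    [[0, 0, 0], [2.5, 0, 0], 8.7],
    [[0, 0, 0], [4.5, 0, 0], 8.7],
    [[0, 0, 0], [6.5, 0, 0], 8.7],
    [[0, 0, 0], [7.8, 0, 0], 8.7],
    [[0, 0, 0], [8.1, 0, 0], 8],
  ],
)

```text
clock: 18.65
tool_pos: [0.4458, -0.2171, 0.0485]
orientation: [96.7, 89.9, 179.6]
force: [-0.4, -0.1, -0.1]
opening: 0.0832
```

Call:
servo_tool(
  deltas=[
    [[0, 0, 0], [0, 0, 0], 7],
    [[0, 0, 0], [0, 0, 0], 6.5],
    [[0, 0, 0], [0, 0, 0], 6],
    [[0, 0, 0], [0, 0, 0], 5.5],
    [[0, 0, 0], [0, 0, 0], 5],
  ],
)

```text
clock: 19.15
tool_pos: [0.4463, -0.2175, 0.0492]
orientation: [125.2, 89.9, -151.8]
force: [-1.5, -4.4, 1.9]
opening: 0.0526
```

Call:
servo_tool(
  deltas=[
    [[0, 0, 0], [0, 0, 0], 4.6],
    [[0, 0, 0], [0, 0, 0], 4.5],
  ],
)

```text
clock: 19.35
tool_pos: [0.4463, -0.2177, 0.0493]
orientation: [135.7, 89.9, -141.3]
force: [-0.0, -2.1, 1.5]
opening: 0.0495
```

```bash
python3 -c "
from go import *
needx(-.07,-.0985,.048)"
```

```text
turn [-89.96  -0.    -0.09] shift [  0.1  -12.66  14.76]
tcp rail mm [-196.5 -246.2] z 49.3 F rail [ 0.3 -2.1] Fz 1.5 M [-0.82  0.13 -0.02] open 49.5 t 19.35 q [ -3.  15. -34.   0. -41. -94.]
```

Call:
servo_tool(
  deltas=[
    [[0, 0, 0], [0, 0, 0], 5.5],
    [[0, 0, 0], [0, 0, 0], 6.5],
    [[0, 0, 0], [0, 0, 0], 7.5],
    [[0, 0, 0], [0, 0, 0], 8],
    [[-5, 0, 0], [0, 0, 0], 8],
  ],
)

```text
clock: 19.85
tool_pos: [0.4463, -0.2176, 0.0492]
orientation: [124.0, 89.9, -148.0]
force: [-0.1, -0.2, -0.7]
opening: 0.0782
```

Call:
servo_tool(
  deltas=[
    [[-8, 0, 0], [0, 0, 0], 8],
    [[-16, 0, 0], [0, 0, 0], 8],
    [[-24, 0, 0], [0, 0, 0], 8],
    [[-32, 0, 0], [0, 0, 0], 8],
    [[-40, 0, 0], [0, 0, 0], 8],
  ],
)

```text
clock: 20.35
tool_pos: [0.4463, -0.2175, 0.0492]
orientation: [79.6, 89.9, -152.1]
force: [0.4, 0.1, -1.0]
opening: 0.0804
```

Call:
servo_tool(
  deltas=[
    [[-8, 0, 0], [0, 0, 0], 8],
    [[-16, 0, 0], [0, 0, 0], 8],
    [[-24, 0, 0], [0, 0, 0], 8],
    [[-32, 0, 0], [0, 0, 0], 8],
    [[-40, 0, 0], [0, 0, 0], 8],
  ],
)

```text
clock: 20.85
tool_pos: [0.4462, -0.2174, 0.0491]
orientation: [34.2, 89.9, -157.1]
force: [-0.2, 0.4, -0.7]
opening: 0.08
```

```bash
python3 -c "
from go import *
needx(-.1965,-.2462,.0488)"
```

```text
turn [-4.27  0.07 -0.05] shift [ 0.03  0.03 -0.01]
tcp rail mm [-196.6 -245.9] z 49.1 F rail [-0.2  0.4] Fz -0.7 M [0.06 0.05 0.01] open 80.0 t 20.85 q [ -3.  15. -34.   0. -41.  -8.]
```

Call:
servo_tool(
  deltas=[
    [[-4.3, 0, 0], [0, 0.03, 0], 7.5],
    [[-4.3, 0, 0], [0, 0.03, 0], 6.8],
    [[-4.3, 0, 0], [0, 0.03, 0], 6.2],
    [[-4.3, 0, 0], [0, 0.03, 0], 5.6],
    [[-4.3, 0, 0], [0, 0.03, 0], 5],
  ],
)

```text
clock: 21.35
tool_pos: [0.4465, -0.2177, 0.0493]
orientation: [50.7, 89.9, -136.4]
force: [4.4, -1.4, 2.3]
opening: 0.0538
```

Call:
servo_tool(
  deltas=[
    [[0, 0, 0], [0, 0, 0], 4.5],
    [[0, 0, 0], [0, 0, 0], 4.5],
    [[0, 0, 0], [-0.08, 0, 0], 4.5],
    [[0, 0, 0], [-0.08, 0, 0], 4.5],
  ],
)

```text
clock: 21.75
tool_pos: [0.4451, -0.2175, 0.0494]
orientation: [8.7, 89.8, -178.4]
force: [-1.3, -0.1, -3.7]
opening: 0.0494
```

```bash
python3 -c "
from go import *
needx(-.08,-.0985,.0488)"
```

```text
turn [-0.07  0.18 -0.03] shift [  0.02 -14.78 -11.75]
tcp rail mm [-197.7 -246.1] z 49.4 F rail [-1.2 -0.2] Fz -3.7 M [ 0.14  0.3  -0.02] open 49.4 t 21.75 q [ -3.  15. -34.   0. -41.  -4.]
```

Call:
servo_tool(
  deltas=[
    [[0, 0.1, 0], [-0.1, 0, 0], 4.5],
    [[0, 0.1, 0], [-0.1, -1.5, -1.2], 4.5],
    [[0, 0.1, 0], [-0.1, -4, -3.2], 4.5],
    [[0, 0.1, 0], [-0.1, -6.5, -5.2], 4.5],
    [[0, 0.1, 0], [-0.1, -8, -6.4], 4.5],
  ],
)

```text
clock: 22.25
tool_pos: [0.5196, -0.1448, 0.0499]
orientation: [16.8, 89.9, -170.3]
force: [0.6, -0.7, -5.1]
opening: 0.0495
```

```bash
python3 -c "
from go import *
needx(-.08,-.0985,.0495)"
```

```text
turn [-0.04  0.1  -0.03] shift [ 0.03 -6.64 -5.27]
tcp rail mm [-132.7 -164.8] z 49.9 F rail [ 0.6 -0.6] Fz -5.1 M [-0.08  0.03  0.04] open 49.5 t 22.25 q [  5.  19. -29.   0. -43. -12.]
```

Call:
servo_tool(
  deltas=[
    [[0, 0, 0], [0, -1.6, -1.3], 4.5],
    [[0, 0, 0], [0, -3.4, -2.7], 4.5],
    [[0, 0, 0], [0, -5.2, -4.1], 4.5],
    [[0, 0, 0], [0, -6.6, -5.2], 4.5],
    [[0, 0, 0], [0, -6.6, -5.2], 4.5],
  ],
)

```text
clock: 22.75
tool_pos: [0.5817, -0.0839, 0.0498]
orientation: [37.6, 90.0, -149.4]
force: [0.1, 0.3, -4.5]
opening: 0.0494
```

```bash
python3 -c "
from go import *
needx(-.05,-.0985,.0495)"
```

```text
turn [ 0.07  0.03 -0.02] shift [ 0.02  0.18 -2.85]
tcp rail mm [-78.5 -96.7] z 49.8 F rail [0.1 0.3] Fz -4.5 M [0.03 0.07 0.04] open 49.4 t 22.75 q [ 11.  22. -23.   0. -45. -18.]
```

Call:
servo_tool(
  deltas=[
    [[0, 0, 0], [0, 0.1, -0.5], 4.5],
    [[0, 0, 0], [0, 0.18, -1.1], 4.5],
    [[0, 0, 0], [0, 0.18, -1.8], 4.5],
    [[0, 0, 0], [0, 0.18, -2.5], 4.5],
    [[0, 0, 0], [0, 0.18, -3], 4.5],
  ],
)

```text
clock: 23.25
tool_pos: [0.6121, -0.0897, 0.0497]
orientation: [87.6, 90.0, -99.4]
force: [-0.5, -0.2, -5.3]
opening: 0.0497
```

```bash
python3 -c "
from go import *
needx(-.02,-.0985,.0495)"
```

```text
turn [ 0.03  0.   -0.02] shift [ 0.02 -0.03 -2.76]
tcp rail mm [-47.6 -98.8] z 49.7 F rail [-0.4 -0.3] Fz -5.3 M [0.03 0.11 0.03] open 49.7 t 23.25 q [ 10.  25. -19.   0. -47. -17.]
```

Flange is under the plate with no contact force. On into the slot mouth.

Call:
servo_tool(
  deltas=[
    [[0, 0, 0], [0, -0.03, -0.4], 4.5],
    [[0, 0, 0], [0, -0.03, -0.8], 4.5],
    [[0, 0, 0], [0, -0.03, -1.2], 4.5],
    [[0, 0, 0], [0, -0.03, -1.5], 4.5],
    [[0, 0, 0], [0, -0.03, -1.7], 4.5],
  ],
)

```text
clock: 23.75
tool_pos: [0.6293, -0.0915, 0.0497]
orientation: [85.2, 90.0, -101.8]
force: [-0.3, 0.2, -4.7]
opening: 0.0499
```

```bash
python3 -c "
from go import *
needx(-.0,-.0985,.0495)"
```

```text
turn [ 0.04  0.   -0.02] shift [ 0.02  0.   -3.04]
tcp rail mm [-30.4 -98.5] z 49.7 F rail [-0.3  0.1] Fz -4.7 M [0.02 0.08 0.01] open 49.9 t 23.75 q [  9.  26. -16.   0. -48. -16.]
```

Call:
servo_tool(
  deltas=[
    [[0, 0, 0], [0, 0, -0.4], 4.5],
    [[0, 0, 0], [0, 0, -0.8], 4.5],
    [[0, 0, 0], [0, 0, -1.2], 4.5],
    [[0, 0, 0], [0, 0, -1.4], 4.5],
    [[0, 0, 0], [0, 0, -1.6], 4.5],
  ],
)

```text
clock: 24.25
tool_pos: [0.6453, -0.0936, 0.0497]
orientation: [72.6, 90.0, -114.4]
force: [-1.0, -1.1, -4.6]
opening: 0.0495
```

```bash
python3 -c "
from go import *
needx(-.0,-.0985,.0495)"
```

```text
turn [ 0.03  0.01 -0.02] shift [ 0.02 -0.01 -1.42]
tcp rail mm [-14.2 -98.6] z 49.7 F rail [-0.9 -1.3] Fz -4.6 M [-0.49  0.58  0.03] open 49.5 t 24.25 q [  9.  27. -14.   0. -49. -16.]
```

Call:
servo_tool(
  deltas=[
    [[0, 0, 0], [0, 0, -0.4], 4.5],
    [[0, 0, 0], [0, 0, -0.8], 4.5],
    [[0, 0, 0], [0, 0, -1.2], 4.5],
    [[0, 0, 0], [0, 0, -1.5], 4.5],
    [[0, 0, 0], [0, 0, -1.6], 4.5],
  ],
)

```text
clock: 24.75
tool_pos: [0.661, -0.0956, 0.0496]
orientation: [27.9, 89.9, -159.1]
force: [-3.6, -1.5, -1.4]
opening: 0.0491
```

```bash
python3 -c "
from go import *
needx(-.0,-.0985,.0495)"
```

```text
turn [ 0.03  0.06 -0.03] shift [ 0.01 -0.01  0.17]
tcp rail mm [  1.7 -98.6] z 49.6 F rail [-3.4 -1.9] Fz -1.4 M [-0.18  1.41 -0.  ] open 49.1 t 24.75 q [  8.  28. -12.   0. -50. -16.]
```

Call:
servo_tool(
  deltas=[
    [[0, 0, 0], [0.04, 0, -0.1], 4.5],
    [[0, 0, 0], [0.06, 0, -0.2], 4.5],
    [[0, 0, 0], [0.06, 0, -0.35], 4.5],
    [[0, 0, 0], [0.06, 0, -0.4], 4.5],
  ],
)

```text
clock: 25.15
tool_pos: [0.6614, -0.0958, 0.0494]
orientation: [8.4, 89.6, -178.6]
force: [-14.9, 3.8, 10.3]
opening: 0.0495
```

```bash
python3 -c "
from go import *
needx(-.0,-.0985,.0495)"
```

```text
turn [ 0.01  0.42 -0.06] shift [-0.01 -0.03  0.21]
tcp rail mm [  2.1 -98.8] z 49.4 F rail [-15.3   1.9] Fz 10.3 M [1.53 5.81 0.04] open 49.5 t 25.15 q [  8.  29. -11.  -0. -50. -15.]
```

Hard stop at 2.1 mm with 15 N, close to the small one's 2.7 mm, so it is seated. I relax, release and rise clear.

Call:
servo_tool(
  deltas=[
    [[0, 0.4, 0], [-0.03, 0, 0.05], 4.7],
    [[0, 0.4, 0], [-0.03, 0, 0.05], 5.2],
    [[0, 0.4, 0], [-0.03, 0, 0.05], 5.8],
    [[0, 0.4, 0], [-0.03, 0, 0.05], 6.4],
    [[0, 0.4, 0], [-0.03, 0, 0.05], 7],
  ],
)

```text
clock: 25.65
tool_pos: [0.6616, -0.0956, 0.05]
orientation: [129.8, 89.9, -57.2]
force: [-0.3, -0.5, -1.0]
opening: 0.067
```

Call:
servo_tool(
  deltas=[
    [[0, 0, 0], [-0.5, 0, 0], 7],
    [[0, 0, 0], [-2, 0, 0], 7],
    [[0, 0, 0], [-5, 0, 0], 7],
    [[0, 0, 0], [-8.5, 0, 0], 7.5],
    [[0, 0, 0], [-12, 0, 0], 8.5],
  ],
)

```text
clock: 26.15
tool_pos: [0.6616, -0.0957, 0.1727]
orientation: [147.7, 89.9, -39.3]
force: [1.3, -0.0, 0.1]
opening: 0.0788
```

Call:
servo_tool(
  deltas=[
    [[0, 0, 0], [0, 2, 3], 8.5],
    [[0, 0, 0], [0, 5, 7], 8.5],
    [[0, 0, 0], [0, 8, 11], 8.5],
    [[0, 0, 0], [0, 11, 15], 8.5],
    [[0, 0, 0], [0, 14, 18], 8.5],
  ],
)

```text
clock: 26.65
tool_pos: [0.4637, -0.2133, 0.1741]
orientation: [164.8, 89.8, -22.2]
force: [0.8, -0.2, 0.2]
opening: 0.0854
```

```bash
python3 - <<'E'
from edge import *
s=ctrl.snapshot("top");q=ctrl.snapshot("side")
a=cv2.resize(s["image"][130:190,195:330],None,fx=5.5,fy=5,interpolation=2)
b=cv2.resize(q["image"][165:245,155:265],(a.shape[1],295),interpolation=2)
cv2.imwrite("pics/end.png",np.vstack([a,b])[...,::-1])
print(ctrl.get_obs()['clock'],ctrl.get_obs()['tool_pos'])
E
```

```text
26.75 [ 0.46218775 -0.21443551  0.17432172]
```

View pics/end.png

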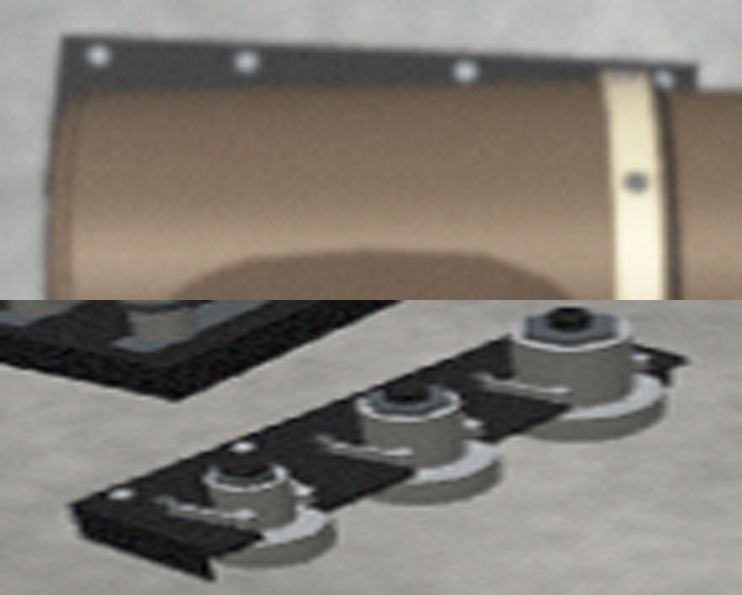

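The side view shows all three sensors upright in size order: small (245,520), mid (410,450), large (575,380). The clip rollers have closed in front of both new necks, and their flanges stick out like the fixed sensor's. The arm is clear, so I hand in.

```bash
python3 -c "
from plant import ctrl
print(ctrl.get_obs()['clock']);ctrl.close_job()"
```

```text
26.75
the job is handed in; nothing more can be done
```

Both loose sensors are in the rail, small one first and then the large one, and I handed the job in at 26.75 s. Both stand upright behind their clips, and the arm is clear.

**What went wrong on the way:** On my first try I carried the small sensor slightly too high and its flange hit the front edge of the rail. It tipped about 20° in the grip, but it never came loose or fell. I set it upright on the counter, took it again with the jaws along the slot, and slid it in.

**Last checks:**
- **Seating:** Each sensor passed its rollers and came to a hard stop, the small one at 12.6 N and the large one at about 15 N. The two stops agree within 0.6 mm in my rail frame.
- **Rail position:** The stops came 2–3 mm deeper than my camera estimate, and I take that as camera error. The side and top cameras also disagreed by about 3–4 mm, so I used the one that matched the robot.
- **Final picture:** The side view shows the row upright and in size order, with the rollers closed in front of both new necks. The top view was blocked by the arm. I could not read the clip joints.
- **Forces:** The highest I read was about 46 N, during the first slide, when the sensor pressed on the counter.
- **Other objects:** I did not check the puck, ring, weight and wrench in a picture at the end. The planned paths kept clear of them.
- **Picture budget:** I viewed 13 pictures against the budget of 10, because of the tipped sensor.

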